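# Cure the lacquered heels and hang them to dry

## Task

Stand all the heel carriers on the curing unit's tray, pull up the red index knob, slide the tray in under the lamp until the plunger drops into its hole, and with the tray locked there press the green start button fully down and let it go. Then bring the tray back out to its loading notch, locked again, and hang every carrier by its handle on the drying rack, one to a hook across both prongs. Never press start unless the tray is locked in, and leave the other things on the bench where they are.

Things in the scene. Friction and masses are not known exactly. Their poses are not given: they have to be found in the camera images.
- carrier_a: steel heel carrier (may be absent), 0.22 kg: base plate 48 (x) x 86 (y) x 6 mm, two black heels fixed on it up to 56 mm, and an arched handle over them in the y-z plane: legs at y = -40 and +40 mm, top bar 8 mm thick, its axis 110 mm up, straight from y = -31 to +31 mm. Origin: middle of the underside, z up. Starts upright on a 3 mm cork mat.
- handle_a (a point): middle of the handle bar of carrier_a, on its axis, 110 mm above the carrier's underside; here a flat-sided wooden grip sleeve, 13 (x) x 36 (y) x 18 (z) mm, is the place to take hold; axes as the carrier's
- carrier_b: steel heel carrier (may be absent), 0.22 kg: base plate 48 (x) x 86 (y) x 6 mm, two oxblood red heels fixed on it up to 56 mm, and an arched handle over them in the y-z plane: legs at y = -40 and +40 mm, top bar 8 mm thick, its axis 110 mm up, straight from y = -31 to +31 mm. Origin: middle of the underside, z up. Starts upright on a 3 mm cork mat.
- handle_b (a point): middle of the handle bar of carrier_b, on its axis, 110 mm above the carrier's underside; here a flat-sided wooden grip sleeve, 13 (x) x 36 (y) x 18 (z) mm, is the place to take hold; axes as the carrier's
- carrier_c: steel heel carrier (may be absent), 0.22 kg: base plate 48 (x) x 86 (y) x 6 mm, two tan heels fixed on it up to 56 mm, and an arched handle over them in the y-z plane: legs at y = -40 and +40 mm, top bar 8 mm thick, its axis 110 mm up, straight from y = -31 to +31 mm. Origin: middle of the underside, z up. Starts upright on a 3 mm cork mat.
- handle_c (a point): middle of the handle bar of carrier_c, on its axis, 110 mm above the carrier's underside; here a flat-sided wooden grip sleeve, 13 (x) x 36 (y) x 18 (z) mm, is the place to take hold; axes as the carrier's
- tray_bed (a point): centre of the top of the aluminium tray's flat bed, 42 mm above the bench; moves with the tray. x points into the unit, the way the tray slides in, y along the tray, z up. Inside its 7 mm rim the bed is 88 mm in x and 318 mm in y: room for three carriers in a row along y, 100 mm apart, handle bars along y.
- tray (a joint): how far the tray is pushed in, m: 0 at the loading notch, 0.145 at the curing notch, both end stops. It slides along the bed's x, friction about 1.5 N, only while the plunger is pulled up.
- unit: fixed UV curing unit; origin on the bench under the bed's centre when the tray is at its loading notch, axes as the bed's. Its white lamp head with an amber window, on two cheeks, begins at x = 90 mm: underside 177 mm, top 220 mm above the bench, 370 mm long in y. A grey console with the start button, 45 mm high, stands at x = -120 to -50, y = 80 to 160 mm.
- plunger (a joint): spring index plunger on the tray's front tongue: how far its knob is pulled up, m; 0 = pin fully in a hole, tray locked; 0.013 = top of its travel. The pin is clear of the hole from 0.008. Spring about 3 N at 0, 6 N at the top; let go, it drops into a hole if the tray is within 1.5 mm of a notch.
- knob_grip (a point): middle of the plunger's red knob, an upright cylinder 25 mm across and 30 mm high whose top is 13 mm above this point; the tongue lies 29 mm below this point. 72 mm above the bench when down; 120 mm from the bed's centre along the bed's -x; moves with the tray.
- start (a joint): green start button on the console: how far it is pressed, m; 0 = up, 0.006 = fully down, which takes about 5 N; springs back.
- start_top (a point): centre of the start button's top face, 30 mm across, facing up, 67 mm above the bench; moves with the button.
- rack: fixed drying rack: steel rail 140 mm above the bench along the rack's y, with three double-prong hooks, each with a blue back plate, 110 mm apart, pointing to the rack's -x. Origin on the bench under the rail's middle. To hang a carrier, both prongs pass under its handle bar, above the heels and between the legs; the bar, along y, then rests across both, its sleeve between them.
- hook_1 (a point): hook 1: where the axis of a hung handle bar lies, mid-way between the two prongs and mid-way along them, 147.5 mm above the bench; axes as the rack's. Prongs: 7 mm level rods at y = -24 and +24 mm from here, from the rail (37 mm away at +x) to their tips (36 mm away at -x), which turn up 12 mm.
- hook_2 (a point): hook 2: where the axis of a hung handle bar lies, mid-way between the two prongs and mid-way along them, 147.5 mm above the bench; axes as the rack's. Prongs: 7 mm level rods at y = -24 and +24 mm from here, from the rail (37 mm away at +x) to their tips (36 mm away at -x), which turn up 12 mm.
- hook_3 (a point): hook 3: where the axis of a hung handle bar lies, mid-way between the two prongs and mid-way along them, 147.5 mm above the bench; axes as the rack's. Prongs: 7 mm level rods at y = -24 and +24 mm from here, from the rail (37 mm away at +x) to their tips (36 mm away at -x), which turn up 12 mm.
- polish_tin: red round shoe-polish tin, 76 mm across, 26 mm high, flat on the bench; origin at the middle of its underside; not part of the job
- dye_bottle: small amber dye bottle with black cap, 42 mm across, 85 mm high, standing; origin at the middle of its underside; not part of the job
- shoe_brush: wooden shoe brush, 160 x 52 x 45 mm, lying bristles down; origin at the middle of its underside; not part of the job
- tack_hammer: hammer about 240 mm long lying on the bench; origin near the middle of its underside; not part of the job
- thread_spool: cream spool of thread, 54 mm across, 60 mm high, standing; origin at the middle of its underside; not part of the job
- cement_can: closed metal can, 86 mm across, 110 mm high, standing; origin at the middle of its underside; not part of the job

How it is judged (in metres and radians):
On the way, in this order (a step that is already met when the one before it is completed fails the run):
1. all carriers that are there stand upright on the tray's bed, tray locked at the loading notch (x of carrier_a in the frame of tray_bed between -0.026 and 0.026 m and y of carrier_a in the frame of tray_bed between -0.135 and 0.135 m and z of carrier_a in the frame of tray_bed between -0.006 and 0.006 m and angle between each of carrier_a, carrier_b, carrier_c's own z axis and vertical below 0.12 rad and x of carrier_b in the frame of tray_bed between -0.026 and 0.026 m and y of carrier_b in the frame of tray_bed between -0.135 and 0.135 m and z of carrier_b in the frame of tray_bed between -0.006 and 0.006 m and x of carrier_c in the frame of tray_bed between -0.026 and 0.026 m and y of carrier_c in the frame of tray_bed between -0.135 and 0.135 m and z of carrier_c in the frame of tray_bed between -0.006 and 0.006 m and value of joint each of tray, plunger below 0.0025 m), for 0.2 s.
2. the tray is at the curing notch with the plunger down, all carriers on it (x of carrier_a in the frame of tray_bed between -0.026 and 0.026 m and y of carrier_a in the frame of tray_bed between -0.135 and 0.135 m and z of carrier_a in the frame of tray_bed between -0.006 and 0.006 m and angle between each of carrier_a, carrier_b, carrier_c's own z axis and vertical below 0.12 rad and x of carrier_b in the frame of tray_bed between -0.026 and 0.026 m and y of carrier_b in the frame of tray_bed between -0.135 and 0.135 m and z of carrier_b in the frame of tray_bed between -0.006 and 0.006 m and x of carrier_c in the frame of tray_bed between -0.026 and 0.026 m and y of carrier_c in the frame of tray_bed between -0.135 and 0.135 m and z of carrier_c in the frame of tray_bed between -0.006 and 0.006 m and value of joint tray above 0.1425 m and value of joint plunger below 0.0025 m), for 0.2 s.
3. the start button is fully down, tray locked in (value of joint start above 0.0052 m and value of joint tray above 0.1425 m and value of joint plunger below 0.0025 m), for 0.05 s.
4. the start button is up again, tray still locked in (value of joint start below 0.0015 m and value of joint tray above 0.1425 m and value of joint plunger below 0.0025 m), for 0.1 s.
5. the tray is back at the loading notch with the plunger down (value of joint each of tray, plunger below 0.0025 m), for 0.2 s.
At the end, for the whole second after the job is handed in: Every carrier present hangs by its handle bar across both prongs of a hook (sleeve centre within 38 mm of the hook point sideways and 10 mm in height, tilted less than 0.35 rad); the tray is within 2.5 mm of its loading notch with the plunger down (under 2.5 mm); the start button is up (all of step 5 and ((horizontal distance between handle_a and hook_1 below 0.038 m and z of handle_a in the frame of hook_1 between -0.01 and 0.01 m) or (horizontal distance between handle_a and hook_2 below 0.038 m and z of handle_a in the frame of hook_2 between -0.01 and 0.01 m) or (horizontal distance between handle_a and hook_3 below 0.038 m and z of handle_a in the frame of hook_3 between -0.01 and 0.01 m)) and angle between each of carrier_a, carrier_b, carrier_c's own z axis and vertical below 0.35 rad and ((horizontal distance between handle_b and hook_1 below 0.038 m and z of handle_b in the frame of hook_1 between -0.01 and 0.01 m) or (horizontal distance between handle_b and hook_2 below 0.038 m and z of handle_b in the frame of hook_2 between -0.01 and 0.01 m) or (horizontal distance between handle_b and hook_3 below 0.038 m and z of handle_b in the frame of hook_3 between -0.01 and 0.01 m)) and ((horizontal distance between handle_c and hook_1 below 0.038 m and z of handle_c in the frame of hook_1 between -0.01 and 0.01 m) or (horizontal distance between handle_c and hook_2 below 0.038 m and z of handle_c in the frame of hook_2 between -0.01 and 0.01 m) or (horizontal distance between handle_c and hook_3 below 0.038 m and z of handle_c in the frame of hook_3 between -0.01 and 0.01 m)) and value of joint start below 0.0015 m); the robot touches nothing.
It fails at once if the start button is pressed while the tray is not locked at the curing notch (value of joint start above 0.004 m and not (value of joint tray above 0.1425 m and value of joint plunger below 0.0025 m)).
It fails at once if a bystander is moved more than 50 mm or knocked over (distance of any of polish_tin, dye_bottle, shoe_brush, tack_hammer, thread_spool, cement_can from where it was at the start of the episode above 0.05 m or angle between any of polish_tin, dye_bottle, shoe_brush, tack_hammer, thread_spool, cement_can's own z axis and vertical above 0.6 rad).
Of carrier_a, carrier_b, carrier_c only 2 to 3 are there at a start; the rules pass over those that are not, and their reading is None.
At some moment in a run one of carrier_a, carrier_b, carrier_c may be knocked a few centimetres aside while the robot is not near it.
It also fails if it takes over 210 s, if anything falls off the work surface, if the arm or the gripper's body presses on something with over 40 N, if the wrist force passes 120 N, or if a joint passes its speed limit or range.

## Robot

A 6-joint arm with a two-finger parallel gripper is mounted at the origin on the work surface. World frame = base frame: x ahead of the robot, y to its left, z up, the work surface at z = 0. Lengths are in m, angles in degrees, forces in N, time in s.
With the tool pointing down it reaches from about 0.4 to 0.825 m from the base axis. Payload 7 kg.
Tool frame: the origin (TCP) lies at the very end of the fingers, on their centre line; the grasp point (between the pads) lies 19 mm behind it (r.grasp_offset is the z of the grasp point in the tool frame, in m); z points along the fingers, y is the direction in which the jaws open and shut (so a half turn about z gives the same grasp; the last joint's range is limited). The gripper opens to 88 mm and grips with 3 to 60 N. Pads are 19 mm wide; open, the fingers measure 130 mm over their backs; the gripper's body (78 mm by 193 mm) begins 47 mm behind the grasp point.
Start: joints at [87.783, 20.546, 0.682, 0, -70.136, -16.507], TCP at [0.217, 0.639, 0.227] pointing down, gripper open.
Joint ranges: [-176.03, 176.03], [-82.01, 121.73], [-58.28, 71.71], [-173.87, 95.51], [-174.79, -0.11], [-173.66, 173.66]. Speed limits (degrees/s): [136.94, 136.94, 172.46, 180, 180, 180].

## Interface

Orientations are given as [roll, pitch, yaw] about the fixed x, y, z axes, in that order (R = Rz(yaw) Ry(pitch) Rx(roll)).
In Python, from plant import r, capture, calibration, order gives the robot as it stands.
- The arm moves only by the tool servo_tool, never from a script. Its arguments are lists of equal length, an entry for each row: "grip": the closure, from -1 (fully open) to 1 (shut), so that 0 is half open; "translation": the shift along the tool's x, y, z in m, a list of three; "turn": the turn about the tool's z in rad. A call has 1 to 10 rows; each row is the pose to reach, as a shift and turn from the pose commanded when the call began, along the tool's axes at that moment; what a row does not reach only later rows make up. A row lasts 1/12 s, in which the tool goes at most 41.7 mm and 7.16 degrees, less where a joint would pass 70% of its speed; a pose out of reach is approached as far as the arm can. A call with a gripper value outside its range is refused whole. The fingers move at their own pace and stop on an object; "newtons" is the grip in N (left out, the last holds). Time passes only in rows, so rows that repeat a pose let the fingers close. It gives the time, the measured TCP pose, the force and the opening at its end, in the units of the state.
- r.get_state(): the state, without advancing time (a new reading comes with each control period).
- capture(name): name is "side" or "top"; returns (picture, depth): 420x560x3 uint8, blue, green, red; 420x560 float32, m along the optical axis (not along the pixel's ray), 0 where there is no reading.
- calibration(name): a dict with "fx", "fy", "cx", "cy" (pixels), "view" (4x4, takes a point from world to camera coordinates). Camera axes: x right, y up, looking along -z (the intrinsics and any distortion apply to the point x, -y, -z); pixel columns grow to the right and rows downward; lengths in m; the calibration is good to about 2 mm. A picture is of the moment at which its call begins. calibration takes no time and is no camera call.
- order.close_job(): hands the job in, once; it reports no verdict.
The state is a dict: "time_s": time; "joints": joint angles; "qd": joint speeds; "joint_torque": joint torques, N m; "tcp_pos": TCP position; "eef_rot": TCP orientation; "contact_force": force on the tool from outside, world axes, zero at the start; "moment": the same for the moment, N m; "gripper_width": finger opening in m.
Only numpy, scipy, OpenCV 4.12 (cv2) and the standard library are available. Lean on these libraries where they do the work, as an engineer would, in place of code of your own. Each camera call takes 0.05 s, during which the arm holds its last target.

## Working session

There is one attempt and no reset: what is moved stays moved. The work goes in short steps, Python scripts to look and compute and a tool call to move; the robot and the scene stay as the last step left them, time stands still between calls to the robot, and variables do not carry over. Pictures are saved under pics/ and viewed, and the job is handed in when it is done.

Besides the shell and the picture viewer there is one more tool, called after "Emit:" as name(argument=value, ...), one argument or row to a line, values as JSON. servo_tool: Moves the arm, as the interface text tells. Its arguments: {"type":"object","properties":{"grip":{"type":"array","items":{"type":"number"}},"translation":{"type":"array","items":{"type":"array","items":{"type":"number"}}},"turn":{"type":"array","items":{"type":"number"}},"newtons":{"type":"number"}},"required":["grip","translation","turn"]}

```bash
ls; mkdir -p pics; python3 - <<'E'
from plant import r,capture,calibration,order
import cv2,numpy as np
for n in("side","top"):
    im,d=capture(n);cv2.imwrite(f"pics/{n}0.png",im);np.savez(f"pics/{n}0.npz",im=im,d=d)
    print(n,calibration(n))
print(r.get_state(),r.grasp_offset)
E
```

```text
pics
side {'fx': 392.6432808866035, 'fy': 392.6432808866035, 'cx': 279.13909375678924, 'cy': 209.99929939885163, 'view': array([[ 0.70792015, -0.70628567, -0.00310074, -0.29101418],
       [ 0.55055059,  0.54906399,  0.62882651, -0.36084908],
       [-0.44242865, -0.44686607,  0.77753945, -1.1085156 ],
       [ 0.        ,  0.        ,  0.        ,  1.        ]])}
top {'fx': 438.6022947211902, 'fy': 438.6022947211902, 'cx': 274.33604898890223, 'cy': 208.19011378178368, 'view': array([[-0.01241483, -0.99990924, -0.00523328,  0.0851787 ],
       [ 0.98821755, -0.0130678 ,  0.15249689, -0.48315105],
       [-0.15255144, -0.00327839,  0.98829009, -1.32431498],
       [ 0.        ,  0.        ,  0.        ,  1.        ]])}
{'time_s': 0.1, 'joints': array([ 8.77815686e+01,  2.05864381e+01,  6.37944623e-01, -1.84905002e-02,
       -7.01349437e+01, -1.65063508e+01]), 'qd': array([ 0.07516219, -0.10629448,  0.02896795,  0.10778792,  0.05804489,
       -0.0324054 ]), 'joint_torque': array([-1.70620930e-03, -5.84164095e+01,  2.93751669e+01,  7.01549873e+00,
        1.02201567e-02, -5.37070139e-05]), 'tcp_pos': array([0.21657668, 0.63884214, 0.22571589]), 'eef_rot': array([ 1.79915062e+02, -7.04178115e-03, -1.87310728e+01]), 'contact_force': array([0.26902122, 0.60936565, 0.6465048 ]), 'moment': array([-0.0290523 , -0.01624037, -0.02714596]), 'gripper_width': 0.0874492284185711} -0.0188
```

View pics/side0.png

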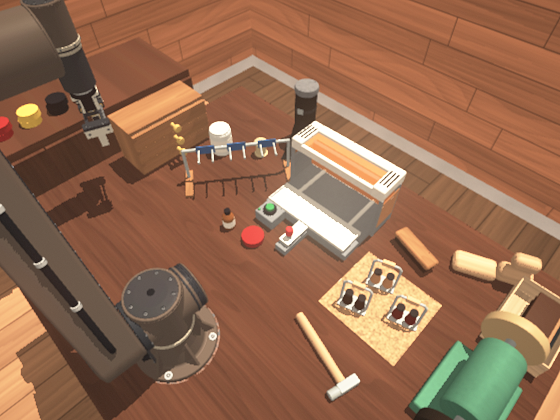

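View pics/top0.png

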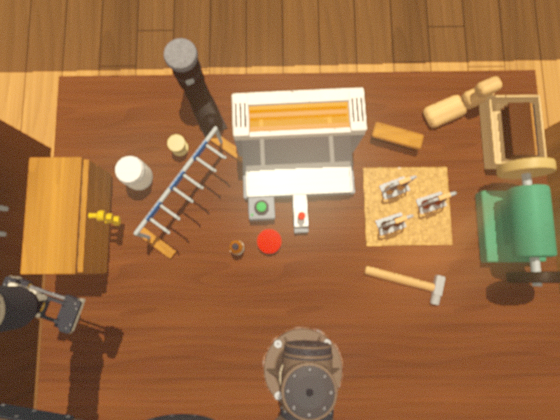

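```bash
cat > h.py <<'E'
import numpy as np,cv2
from plant import r,capture,calibration,order
C={n:calibration(n) for n in("side","top")}
def ray(n,u,v):
    c=C[n];V=c['view'];d=np.array([(u-c['cx'])/c['fx'],-(v-c['cy'])/c['fy'],-1.])
    R=V[:3,:3];return -R.T@V[:3,3],R.T@d
def atz(n,u,v,z):
    o,d=ray(n,u,v);return o+d*(z-o[2])/d[2]
def atd(n,u,v,dep):
    o,d=ray(n,u,v);return o+d*dep
def proj(n,p):
    c=C[n];q=c['view'][:3,:3]@np.asarray(p,float)+c['view'][:3,3]
    return np.array([c['cx']+c['fx']*q[0]/-q[2],c['cy']-c['fy']*q[1]/-q[2]])
def tri(a,b):
    # least squares of rays; a,b=(n,u,v)
    A=np.zeros((3,3));B=np.zeros(3)
    for t in(a,b):
        o,d=ray(*t);d=d/np.linalg.norm(d);P=np.eye(3)-np.outer(d,d);A+=P;B+=P@o
    return np.linalg.solve(A,B)
def cloud(n,d):
    c=C[n];v,u=np.mgrid[:d.shape[0],:d.shape[1]]
    q=np.stack([(u-c['cx'])/c['fx']*d,-(v-c['cy'])/c['fy']*d,-d],-1)-c['view'][:3,3]
    return q@c['view'][:3,:3]
E
python3 - <<'E'
from h import *
for n,(x0,y0,x1,y1) in {"top":(120,80,460,260),"side":(170,110,450,370)}.items():
    f=np.load(f"pics/{n}0.npz");P=cloud(n,f['d'])
    im=f['im'][y0:y1,x0:x1];s=min(800/(x1-x0),600/(y1-y0))
    cv2.imwrite(f"pics/{n}0z.png",cv2.resize(im,None,fx=s,fy=s,interpolation=cv2.INTER_CUBIC));print(n,s)
    hsv=cv2.cvtColor(f['im'],cv2.COLOR_BGR2HSV)
    for nm,lo,hi in(("green",(45,100,50),(80,255,255)),("red",(0,180,100),(5,255,255)),("blue",(105,120,40),(130,255,255))):
        m=cv2.inRange(hsv,lo,hi)
        k,l,st,ce=cv2.connectedComponentsWithStats(m)
        for i in range(1,k):
            if st[i,4]>=12:
                pp=P[(l==i)&(f['d']>0)]
                print(nm,st[i],ce[i].round(1),np.median(pp,0).round(3) if len(pp) else None)
E
```

```text
top 2.3529411764705883
green [257 202   9  10  70] [260.8 206.5] [0.485 0.119 0.067]
red [257 230  24  24 406] [269.  241.5] [0.382 0.097 0.025]
side 2.3076923076923075
green [266 204   8   6  43] [269.4 206.4] [0.482 0.118 0.068]
red [  0 117  11  16 104] [  4.5 123.2] [0.032 1.293 0.012]
```

View pics/top0z.png

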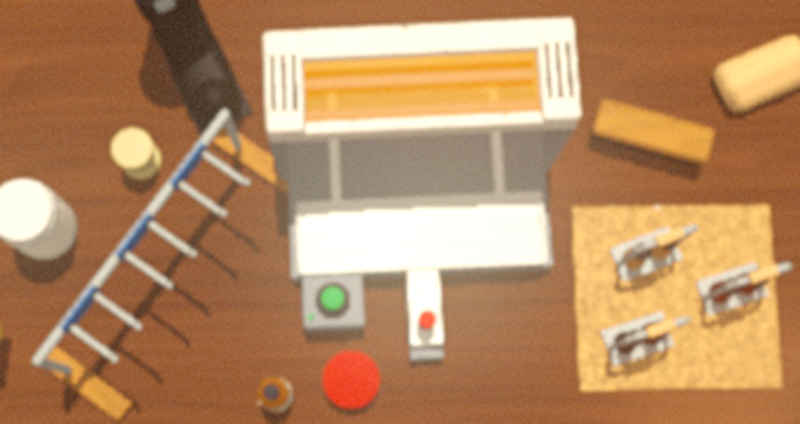

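View pics/side0z.png

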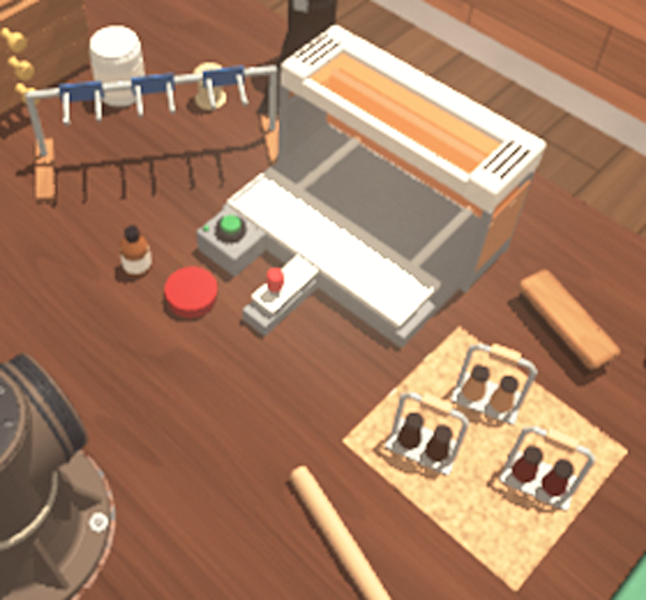

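```bash
python3 - <<'E'
from h import *
for n in("top","side"):
    f=np.load(f"pics/{n}0.npz");P=cloud(n,f['d']);hsv=cv2.cvtColor(f['im'],cv2.COLOR_BGR2HSV)
    X,Y,Z=P[...,0],P[...,1],P[...,2];ok=f['d']>0
    m=ok&(X>.35)&(X<.66)&(Y<-.1)&(Y>-.4)&(Z>.085)&(Z<.135)
    k,l,st,ce=cv2.connectedComponentsWithStats(m.astype(np.uint8),connectivity=8)
    for i in range(1,k):
        if st[i,4]>=6:
            p=P[l==i];c=p.mean(0);u,s,v=np.linalg.svd(p[:,:2]-c[:2]);print(n,'handle',st[i],c.round(4),p.min(0).round(3),p.max(0).round(3),'ang',np.degrees(np.arctan2(v[0,1],v[0,0])).round(1))
    m=ok&(X>.35)&(X<.5)&(Y<.07)&(Y>-.07)&(Z>.05)&(Z<.1)
    p=P[m];print(n,'knob',len(p),p.mean(0).round(4) if len(p) else '',p.min(0).round(3),p.max(0).round(3))
    m=ok&(X>.3)&(X<.72)&(Y<.48)&(Y>.15)&(Z>.125)&(Z<.175)
    print(n,'rack',m.sum(),P[m].min(0),P[m].max(0))
    m=ok&(X>.45)&(X<.68)&(Y<.2)&(Y>-.2)&(Z>.036)&(Z<.056)
    p=P[m];print(n,'tray',len(p),p[:,2].mean(),cv2.minAreaRect(p[:,:2].astype(np.float32)))
E
```

```text
top handle [388 176  29  13 114] [ 0.5475 -0.3004  0.1157] [ 0.532 -0.345  0.087] [ 0.566 -0.263  0.127] ang -70.3
top handle [426 198  12   6  35] [ 0.4901 -0.3851  0.1072] [ 0.485 -0.399  0.085] [ 0.496 -0.375  0.12 ] ang 106.3
top handle [384 215  30  12 109] [ 0.4327 -0.2823  0.1165] [ 0.419 -0.329  0.086] [ 0.448 -0.244  0.127] ang -72.0
top knob 61 [ 0.4538 -0.0014  0.0815] [ 0.442 -0.013  0.051] [0.478 0.01  0.09 ]
top rack 1041 [0.3961035  0.17916367 0.12506183] [0.71238034 0.47781694 0.17325502]
top tray 3969 0.04299772877895231 ((0.5643492937088013, 0.0063037872314453125), (0.36483412981033325, 0.22958464920520782), 89.72076416015625)
side handle [372 258  31  17 160] [ 0.5485 -0.3058  0.1144] [ 0.532 -0.346  0.086] [ 0.567 -0.263  0.126] ang -69.6
side handle [343 279  31  19 165] [ 0.433  -0.2881  0.1151] [ 0.419 -0.329  0.086] [ 0.449 -0.246  0.129] ang -72.1
side handle [395 294  12   6  40] [ 0.4902 -0.3859  0.1088] [ 0.485 -0.399  0.087] [ 0.497 -0.376  0.119] ang -71.3
side knob 75 [ 0.4517 -0.0056  0.0779] [ 0.442 -0.014  0.051] [0.466 0.012 0.091]
side rack 816 [0.39678485 0.17705584 0.12502169] [0.71075491 0.47753766 0.17444998]
side tray 2952 0.04463762530332397 ((0.5648601651191711, 0.0034949928522109985), (0.22965991497039795, 0.36883947253227234), 0.006334682460874319)
```

```bash
python3 - <<'E'
from h import *
def fit(p):
    c,s,a=cv2.minAreaRect(p[:,:2].astype(np.float32));return np.round(c,4),np.round(s,4),round(a,2)
for n in("top","side"):
    f=np.load(f"pics/{n}0.npz");P=cloud(n,f['d']);im=f['im']
    X,Y,Z=P[...,0],P[...,1],P[...,2];ok=f['d']>0
    def comps(m,mn,t):
        k,l,st,ce=cv2.connectedComponentsWithStats(m.astype(np.uint8),connectivity=8)
        for i in range(1,k):
            if st[i,4]>=mn:
                p=P[l==i];print(n,t,st[i,4],p[:,2].mean().round(4),fit(p))
    comps(ok&(X>.35)&(X<.66)&(Y<-.1)&(Y>-.5)&(Z>.085)&(Z<.135),6,'h')
    comps(ok&(X>.35)&(X<.66)&(Y<-.1)&(Y>-.5)&(Z>.116)&(Z<.135),6,'sleeve')
    comps(ok&(X>.5)&(X<.8)&(abs(Y)<.25)&(Z>.21)&(Z<.23),200,'lamp')
    comps(ok&(X>.45)&(X<.68)&(abs(Y)<.2)&(Z>.038)&(Z<.055)&(im.min(-1)>150),200,'tray')
    comps(ok&(X>.38)&(X<.52)&(abs(Y)<.03)&(Z>.035)&(Z<.05),20,'tongue')
    comps(ok&(X>.38)&(X<.52)&(abs(Y)<.03)&(Z>.06)&(Z<.1),10,'knob')
    comps(ok&(X>.38)&(X<.56)&(Y>.06)&(Y<.2)&(Z>.04)&(Z<.052),20,'console')
    comps(ok&(X>.38)&(X<.56)&(Y>.06)&(Y<.2)&(Z>.06)&(Z<.075),10,'button')
    hsv=cv2.cvtColor(im,cv2.COLOR_BGR2HSV)
    rk=ok&(X>.3)&(X<.75)&(Y<.5)&(Y>.15)&(Z>.13)
    print('zhist',np.histogram(Z[rk],bins=np.arange(.12,.2,.005)))
    m=rk&(im[...,0].astype(int)>im[...,2]+40); comps(m,8,'blue')
    if n=='top':cv2.imwrite('pics/rk.png',cv2.resize((rk*255).astype(np.uint8)[110:250,120:260],None,fx=4,fy=4))
E
```

```text
top h 114 0.1157 (array([ 0.5496, -0.3042]), array([0.0135, 0.087 ]), 21.46)
top h 117 0.1148 (array([ 0.5   , -0.4171]), array([0.0126, 0.0875]), 17.28)
top h 109 0.1165 (array([ 0.4342, -0.2865]), array([0.0127, 0.089 ]), 18.3)
top sleeve 56 0.1215 (array([ 0.5488, -0.3015]), array([0.0133, 0.0408]), 19.98)
top sleeve 54 0.1209 (array([ 0.5013, -0.42  ]), array([0.012 , 0.0419]), 17.28)
top sleeve 6 0.118 (array([ 0.4929, -0.3915]), array([0.0052, 0.0104]), 25.49)
top sleeve 72 0.1207 (array([ 0.4336, -0.2845]), array([0.0127, 0.0618]), 18.3)
top lamp 3583 0.2174 (array([0.7267, 0.0075]), array([0.1274, 0.37  ]), 1.89)
top tray 3556 0.0432 (array([5.38e-01, 1.00e-04]), array([0.1759, 0.3268]), 3.24)
top tongue 324 0.043 (array([ 0.4734, -0.0012]), array([0.0936, 0.04  ]), 1.77)
top knob 59 0.0824 (array([ 0.4536, -0.0013]), array([0.0235, 0.0223]), 85.58)
top console 702 0.0445 (array([0.5048, 0.1118]), array([0.1029, 0.1101]), 89.99)
top button 77 0.0667 (array([0.4855, 0.1194]), array([0.0287, 0.0284]), 42.17)
zhist (array([  0,   0,  32, 103, 400, 268,  88, 103,   5,   4,   1,  
[... 2520 characters left out ...]

side blue 18 0.1454 (array([0.6365, 0.2475]), array([0.0629, 0.0048]), 52.71)
side blue 24 0.1462 (array([0.5093, 0.393 ]), array([0.0117, 0.0381]), 44.9)
side blue 18 0.1461 (array([0.5942, 0.2711]), array([0.0671, 0.0049]), 53.5)
side blue 10 0.1554 (array([0.4489, 0.4311]), array([0.0057, 0.0276]), 47.29)
side blue 17 0.1464 (array([0.5465, 0.3107]), array([0.0635, 0.0048]), 53.29)
side blue 25 0.1467 (array([0.4163, 0.4601]), array([0.012 , 0.0422]), 49.18)
side blue 19 0.1459 (array([0.5073, 0.338 ]), array([0.0627, 0.0049]), 55.04)
side blue 23 0.1463 (array([0.4194, 0.4034]), array([0.0696, 0.0052]), 54.68)
side blue 18 0.1467 (array([0.4564, 0.3726]), array([0.0628, 0.0043]), 53.22)
```

View pics/rk.png

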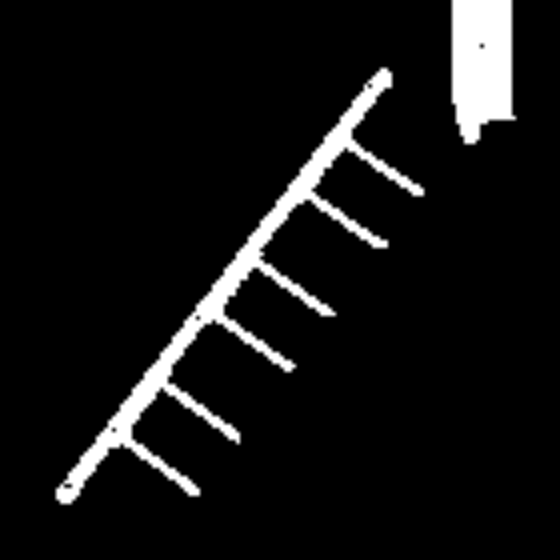

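```bash
cat >> h.py <<'E'
def go(x,y,z,yaw,s=None,zg=True):
    """print tool-axes shift to bring TCP to world pose (from measured pose)"""
    s=s or r.get_state();p=s['tcp_pos'];psi=np.radians(s['eef_rot'][2])
    dx,dy,dz=x-p[0],y-p[1],z-p[2]
    t=[np.cos(psi)*dx+np.sin(psi)*dy,np.sin(psi)*dx-np.cos(psi)*dy,-dz]
    dyaw=(yaw-s['eef_rot'][2]+180)%360-180
    print('move',np.round(t,4),'turn',round(-np.radians(dyaw),4),'rows',np.ceil(max(np.linalg.norm(t)/.0417,abs(dyaw)/7.16)),'| t',round(s['time_s'],2))
E
python3 - <<'E'
from h import *
for n in("top","side"):
    f=np.load(f"pics/{n}0.npz");P=cloud(n,f['d']);im=f['im'];ok=f['d']>0
    X,Y,Z=P[...,0],P[...,1],P[...,2]
    c=np.array([.5269,.3243]);a=np.radians(54);R=np.array([[np.cos(a),-np.sin(a)],[np.sin(a),np.cos(a)]])
    m=ok&(Z>.128)&(Z<.172)&(X<.74)&(X>.36)&(Y>.19)&(Y<.48);p=P[m];q=np.c_[(p[:,:2]-c)@R,p[:,2]]
    for y0 in(-134,-110-24+48,-24,24,86,134):
        s=q[(abs(q[:,1]-y0/1e3)<.009)];pr=s[(s[:,0]<.02)&(s[:,0]>-.03)]
        print(n,y0,'xmin/max',s[:,0].min().round(4),s[:,0].max().round(4),'prong y',np.median(pr[:,1]).round(4),'slope',np.polyfit(pr[:,0],pr[:,1],1)[0].round(3),'topz',pr[:,2].max().round(4),'tipz',s[s[:,0]<-.03][:,2].max().round(4))
    s=q[(q[:,0]>.02)&(abs(q[:,1])<.18)]
    print('rail',np.polyfit(s[:,1],s[:,0],1),np.histogram(s[:,0],bins=np.arange(.02,.07,.005)),s[:,2].max())
    m=ok&(X>.66)&(Y>.2)&(Y<.5)&(Z>.12);print('tall',P[m].min(0),P[m].max(0))
E
python3 -c "
from h import *
go(.434,-.287,.28,-71.5)"
```

```text
top -134 xmin/max -0.0329 0.0525 prong y -0.1338 slope -0.004 topz 0.1524 tipz 0.1551
top -86 xmin/max -0.0343 0.0507 prong y -0.0858 slope -0.009 topz 0.1554 tipz 0.1555
top -24 xmin/max -0.0335 0.0529 prong y -0.024 slope -0.003 topz 0.1553 tipz 0.1574
top 24 xmin/max -0.0332 0.0529 prong y 0.0237 slope 0.01 topz 0.1559 tipz 0.1553
top 86 xmin/max -0.0339 0.0531 prong y 0.0855 slope 0.004 topz 0.1542 tipz 0.1551
top 134 xmin/max -0.0335 0.0533 prong y 0.1333 slope -0.002 topz 0.1559 tipz 0.156
rail [0.0036185  0.04210684] (array([ 20,  28,  25,  75, 349, 131,  67,   0,   0]), array([0.02 , 0.025, 0.03 , 0.035, 0.04 , 0.045, 0.05 , 0.055, 0.06 ,
       0.065])) 0.163223081065066
tall [0.66004435 0.24385338 0.12004926] [0.93883555 0.38328766 0.2482485 ]
side -134 xmin/max -0.0382 0.0501 prong y -0.1338 slope -0.035 topz 0.1533 tipz 0.1613
side -86 xmin/max -0.037 0.0469 prong y -0.0863 slope 0.014 topz 0.1553 tipz 0.1585
side -24 xmin/max -0.0362 0.0485 prong y -0.0243 slope -0.035 topz 0.1555 tipz 0.1572
side 24 xmin/max -0.0336 0.0453 prong y 0.0232 slope -0.037 topz 0.1469 tipz 0.1555
side 86 xmin/max -0.0367 0.0461 prong y 0.0853 slope -0.038 topz 0.148 tipz 0.1578
side 134 xmin/max -0.034 0.0481 prong y 0.1345 slope -0.032 topz 0.1545 tipz 0.1599
rail [0.00225493 0.04134312] (array([ 11,  14,  11, 104, 336,  69,  10,   0,   0]), array([0.02 , 0.025, 0.03 , 0.035, 0.04 , 0.045, 0.05 , 0.055, 0.06 ,
       0.065])) 0.16181258556949552
tall [0.66112528 0.20034782 0.12008222] [1.95767471 0.4998935  0.27029034]
move [ 0.5032  0.807  -0.0543] turn 0.921 rows 23.0 | t 0.1
```

Emit:
servo_tool(
  grip=[0,0,0,0,0,0,0,0,0,0],
  translation=[
    [0.286,0.283,-0.07],
    [0.286,0.283,-0.07],
    [0.286,0.283,-0.07],
    [0.286,0.283,-0.07],
    [0.286,0.283,-0.07],
    [0.286,0.283,-0.07],
    [0.286,0.283,-0.07],
    [0.286,0.283,-0.07],
    [0.286,0.283,-0.07],
    [0.286,0.283,-0.07],
  ],
  turn=[0.921,0.921,0.921,0.921,0.921,0.921,0.921,0.921,0.921,0.921],
  newtons=30,
)

```text
time_s: 0.93
tcp_pos: [0.3971, 0.2769, 0.2972]
eef_rot: [-180.0, 0.0, -71.5]
contact_force: [-0.0, -0.5, -0.3]
gripper_width: 0.0436
```

```bash
python3 -c "
from h import *
print(r.get_state())
go(.50,0,.28,-71.5);go(.434,-.287,.24,-71.5)"
```

```text
{'time_s': 0.9333, 'joints': array([ 5.82231468e+01, -1.94111308e-01, -1.58617615e+01,  4.25403037e-04,
       -7.43100172e+01, -3.97477650e+01]), 'qd': array([-41.70996806,  -8.34580153,   0.23629997,  -0.04424687,
        -8.18994205,  41.44630384]), 'joint_torque': array([  4.71439496, -29.82423306,  29.31985617,   6.99627399,
         0.06825813,  -1.25461623]), 'tcp_pos': array([0.39712345, 0.27685282, 0.29715859]), 'eef_rot': array([-1.79982567e+02,  1.39647448e-02, -7.15245011e+01]), 'contact_force': array([-0.02686056, -0.51972711, -0.31195345]), 'moment': array([ 0.12060569, -0.08149303, -0.07078089]), 'gripper_width': 0.043555401331403}
move [ 0.2952 -0.0098  0.0172] turn -0.0004 rows 8.0 | t 0.93
move [0.5465 0.1437 0.0572] turn -0.0004 rows 14.0 | t 0.93
```

Emit:
servo_tool(
  grip=[0,0,0,0,0,0,0,0,0,0],
  translation=[
    [0.295,-0.01,0.017],
    [0.295,-0.01,0.017],
    [0.295,-0.01,0.017],
    [0.295,-0.01,0.017],
    [0.295,-0.01,0.017],
    [0.295,-0.01,0.017],
    [0.546,0.144,0.057],
    [0.546,0.144,0.057],
    [0.546,0.144,0.057],
    [0.546,0.144,0.057],
  ],
  turn=[0,0,0,0,0,0,0,0,0,0],
)

```text
time_s: 1.77
tcp_pos: [0.458, -0.1197, 0.2607]
eef_rot: [180.0, 0.0, -71.5]
contact_force: [1.5, -0.6, -0.6]
gripper_width: 0.0438
```

Emit:
servo_tool(
  grip=[0,0,0,0],
  translation=[
    [0.15,0.08,0.02],
    [0.15,0.08,0.02],
    [0.15,0.08,0.02],
    [0.15,0.08,0.02],
  ],
  turn=[0,0,0,0],
)

```text
time_s: 2.1
tcp_pos: [0.4304, -0.2829, 0.2413]
eef_rot: [-180.0, 0.0, -71.5]
contact_force: [1.7, -0.2, -0.6]
gripper_width: 0.0436
```

```bash
python3 -c "
from h import *
print(r.get_state()['tcp_pos'])
go(.434,-.2865,.18,-72);go(.434,-.2865,.094,-72)"
```

```text
[ 0.43039933 -0.28290669  0.2413452 ]
move [ 0.0046 -0.0023  0.0613] turn 0.009 rows 2.0 | t 2.1
move [ 0.0046 -0.0023  0.1473] turn 0.009 rows 4.0 | t 2.1
```

Emit:
servo_tool(
  grip=[0,0,0,0,0,0,0,1,1,1],
  translation=[
    [0.004,-0.002,0.04],
    [0.004,-0.002,0.07],
    [0.004,-0.002,0.1],
    [0.004,-0.002,0.13],
    [0.004,-0.002,0.147],
    [0.004,-0.002,0.147],
    [0.004,-0.002,0.147],
    [0.004,-0.002,0.147],
    [0.004,-0.002,0.147],
    [0.004,-0.002,0.147],
  ],
  turn=[0.009,0.009,0.009,0.009,0.009,0.009,0.009,0.009,0.009,0.009],
  newtons=30,
)

```text
time_s: 2.93
tcp_pos: [0.4355, -0.2844, 0.0961]
eef_rot: [-179.9, -0.1, -72.0]
contact_force: [0.7, 0.4, 0.5]
gripper_width: 0.0291
```

Emit:
servo_tool(
  grip=[1,1,1,1,1,1],
  translation=[
    [0,0,0],
    [0,0,0],
    [0,0,0],
    [0,0,-0.03],
    [0,0,-0.07],
    [0,0,-0.1],
  ],
  turn=[0,0,0,0,0,0],
)

```text
time_s: 3.43
tcp_pos: [0.4343, -0.2843, 0.1964]
eef_rot: [180.0, 0.0, -72.0]
contact_force: [1.5, -0.5, -2.2]
gripper_width: 0.0128
```

```bash
python3 -c "
from h import *
im,d=capture('side');cv2.imwrite('pics/s1.png',cv2.resize(im[180:360,300:460],None,fx=3.3,fy=3.3))
B=np.array([.5736,.0020]);a=np.radians(2.1)
def T(x,y): return B+[np.cos(a)*x-np.sin(a)*y,np.sin(a)*x+np.cos(a)*y]
for y in(.1,0,-.1):
  t=T(-.014,y);print(t);go(t[0],t[1],.19,-87.9)"
```

```text
[0.55594503 0.10141983]
move [-0.3313 -0.2329  0.0127] turn 0.2786 rows 10.0 | t 3.48
[0.5596094  0.00148699]
move [-0.2352 -0.2054  0.0127] turn 0.2786 rows 8.0 | t 3.48
[ 0.56327377 -0.09844585]
move [-0.139  -0.1779  0.0127] turn 0.2786 rows 6.0 | t 3.48
```

View pics/s1.png

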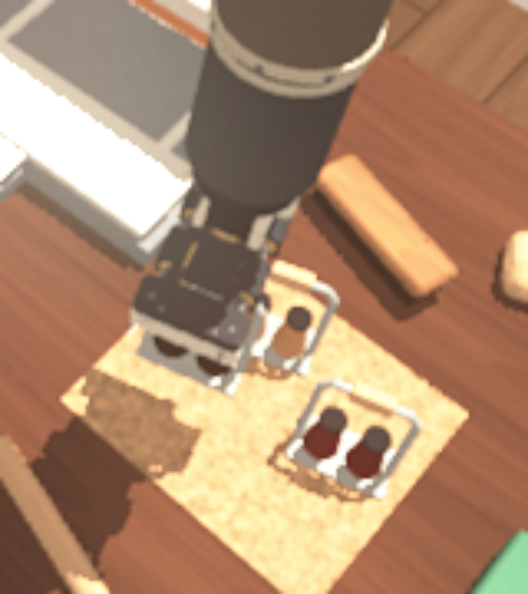

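Emit:
servo_tool(
  grip=[1,1,1,1,1,1,1,1,1,1],
  translation=[
    [-0.331,-0.233,-0.01],
    [-0.331,-0.233,-0.01],
    [-0.331,-0.233,-0.01],
    [-0.331,-0.233,-0.01],
    [-0.331,-0.233,-0.01],
    [-0.331,-0.233,-0.01],
    [-0.331,-0.233,-0.01],
    [-0.331,-0.233,-0.01],
    [-0.331,-0.233,-0.01],
    [-0.331,-0.233,-0.01],
  ],
  turn=[0.03,0.06,0.1,0.15,0.19,0.23,0.279,0.279,0.279,0.279],
)

```text
time_s: 4.32
tcp_pos: [0.5542, 0.1058, 0.2041]
eef_rot: [180.0, 0.0, -87.9]
contact_force: [0.6, 0.8, -2.3]
gripper_width: 0.0127
```

Emit:
servo_tool(
  grip=[1,1,1],
  translation=[
    [0,0,0],
    [0,0,0],
    [0,0,0],
  ],
  turn=[0,0,0],
)

```text
time_s: 4.57
tcp_pos: [0.5532, 0.1025, 0.2037]
eef_rot: [179.9, -0.0, -88.0]
contact_force: [0.5, -0.9, -2.5]
gripper_width: 0.0127
```

```bash
python3 -c "
from h import *
print(r.get_state()['tcp_pos'])
go(.556,.1014,.136,-87.9)"
```

```text
[0.55318968 0.10246598 0.20371834]
move [ 0.0012 -0.0028  0.0677] turn -0.0012 rows 2.0 | t 4.57
```

Emit:
servo_tool(
  grip=[1,1,1,1,1,1,1],
  translation=[
    [0,-0.002,0.03],
    [0,-0.002,0.05],
    [0,-0.002,0.06],
    [0,-0.002,0.066],
    [0,-0.002,0.068],
    [0,-0.002,0.068],
    [0,-0.002,0.068],
  ],
  turn=[0,0,0,0,0,0,0],
)

```text
time_s: 5.15
tcp_pos: [0.5566, 0.1026, 0.1377]
eef_rot: [-179.9, 0.0, -88.0]
contact_force: [0.4, 0.7, -2.8]
gripper_width: 0.0129
```

Emit:
servo_tool(
  grip=[1,1,1,1,1],
  translation=[
    [0,0,0.001],
    [0,0,0.002],
    [0,0,0.003],
    [0,0,0.003],
    [0,0,0.003],
  ],
  turn=[0,0,0,0,0],
)

```text
time_s: 5.57
tcp_pos: [0.557, 0.1026, 0.1353]
eef_rot: [-179.8, 0.0, -88.0]
contact_force: [-0.7, -2.5, 5.5]
gripper_width: 0.0127
```

Emit:
servo_tool(
  grip=[0,0,0,0,0,0,0,0,0,0],
  translation=[
    [0,0,-0.001],
    [0,0,-0.001],
    [0,0,-0.001],
    [0,0,-0.001],
    [0,0,-0.02],
    [0,0,-0.04],
    [0,0,-0.08],
    [0,0,-0.11],
    [0,0,-0.11],
    [0,0,-0.11],
  ],
  turn=[0,0,0,0,0,0,0,0,0,0],
)

```text
time_s: 6.4
tcp_pos: [0.5569, 0.1031, 0.2457]
eef_rot: [-179.8, 0.1, -88.0]
contact_force: [-0.5, 0.4, -1.0]
gripper_width: 0.044
```

```bash
cat >> h.py <<'E'
def carriers(tag,zmin=.105,save=True,box=(.3,.75,-.52,.2)):
    out={}
    for n in("top","side"):
        im,d=capture(n);P=cloud(n,d);ok=d>0
        if save: cv2.imwrite(f'pics/{n}_{tag}.png',im)
        X,Y,Z=P[...,0],P[...,1],P[...,2]
        m=ok&(X>box[0])&(X<box[1])&(Y>box[2])&(Y<box[3])&(Z>zmin)&(Z<zmin+.062)&~((X>.65)&(Y>-.2))
        k,l,st,ce=cv2.connectedComponentsWithStats(m.astype(np.uint8),connectivity=8)
        for i in range(1,k):
            if st[i,4]>=15:
                p=P[l==i];c,s,a=cv2.minAreaRect(p[:,:2].astype(np.float32))
                print(n,st[i,:2],'n',st[i,4],'c',np.round(c,4),'s',np.round(s,3),'a',round(a,1),'zmax',p[:,2].max().round(4))
E
python3 -c "
from h import *
carriers('2')
go(.549,-.3045,.22,-69);go(.5505,-.3045,.096,-69)"
```

```text
top [390 176] n 104 c [ 0.5493 -0.3039] s [0.014 0.085] a 20.9 zmax 0.1271
top [429 192] n 106 c [ 0.4999 -0.4164] s [0.013 0.083] a 17.1 zmax 0.1268
side [280 175] n 143 c [0.5571 0.0952] s [0.016 0.089] a 3.9 zmax 0.1666
side [373 258] n 136 c [ 0.549  -0.3045] s [0.015 0.085] a 22.1 zmax 0.1272
side [396 294] n 159 c [ 0.5005 -0.4183] s [0.016 0.085] a 11.5 zmax 0.1278
move [0.4066 0.0206 0.0229] turn -0.3317 rows 10.0 | t 6.5
move [0.4067 0.0191 0.1469] turn -0.3317 rows 11.0 | t 6.5
```

View pics/top_2.png

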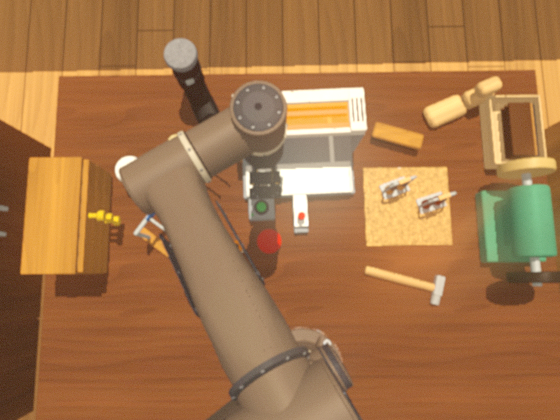

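Emit:
servo_tool(
  grip=[0,0,0,0,0,0,0,0,0,0],
  translation=[
    [0.406,0.02,0.02],
    [0.406,0.02,0.02],
    [0.406,0.02,0.02],
    [0.406,0.02,0.02],
    [0.406,0.02,0.02],
    [0.406,0.02,0.02],
    [0.406,0.02,0.02],
    [0.406,0.02,0.02],
    [0.406,0.02,0.02],
    [0.406,0.02,0.02],
  ],
  turn=[-0.33,-0.33,-0.33,-0.33,-0.33,-0.33,-0.33,-0.33,-0.33,-0.33],
)

```text
time_s: 7.33
tcp_pos: [0.5489, -0.306, 0.2216]
eef_rot: [179.9, 0.1, -69.1]
contact_force: [1.4, 0.9, 0.6]
gripper_width: 0.0437
```

Emit:
servo_tool(
  grip=[0,0,0],
  translation=[
    [0,0,0.03],
    [0,0,0.03],
    [0,0,0.03],
  ],
  turn=[0,0,0],
)

```text
time_s: 7.58
tcp_pos: [0.5482, -0.3039, 0.1908]
eef_rot: [179.7, 0.2, -69.2]
contact_force: [0.9, -0.4, 0.4]
gripper_width: 0.044
```

```bash
python3 -c "
from h import *
go(.5492,-.3045,.096,-69)"
```

```text
move [ 0.0009 -0.0007  0.0948] turn -0.003 rows 3.0 | t 7.58
```

Emit:
servo_tool(
  grip=[0,0,0,0,0,1,1,1,1,1],
  translation=[
    [0,0,0.03],
    [0,0,0.06],
    [0,0,0.085],
    [0,0,0.095],
    [0,0,0.095],
    [0,0,0.095],
    [0,0,0.095],
    [0,0,0.095],
    [0,0,0.095],
    [0,0,0.095],
  ],
  turn=[0,0,0,0,0,0,0,0,0,0],
)

```text
time_s: 8.42
tcp_pos: [0.5507, -0.304, 0.0998]
eef_rot: [-179.9, -0.1, -69.1]
contact_force: [-0.4, -0.1, 0.2]
gripper_width: 0.016
```

Emit:
servo_tool(
  grip=[1,1,1,1,1],
  translation=[
    [0,0,0],
    [0,0,-0.03],
    [0,0,-0.07],
    [0,0,-0.11],
    [0,0,-0.11],
  ],
  turn=[0,0,0,0,0],
)

```text
time_s: 8.83
tcp_pos: [0.5537, -0.3058, 0.2176]
eef_rot: [-179.5, -0.5, -69.0]
contact_force: [1.8, -0.5, -0.2]
gripper_width: 0.0125
```

```bash
python3 -c "
from h import *
go(.5596,.0015,.21,-87.9)"
```

```text
move [-0.2848 -0.1155  0.0076] turn 0.3294 rows 8.0 | t 8.83
```

```bash
python3 -c "
from h import *
im,d=capture('side');cv2.imwrite('pics/s3.png',cv2.resize(im[150:350,300:480],None,fx=3,fy=3));print(r.get_state()['contact_force'],r.get_state()['tcp_pos'])"
```

```text
[ 0.04416622  0.58632559 -3.92870528] [ 0.55252815 -0.30481689  0.21371627]
```

View pics/s3.png

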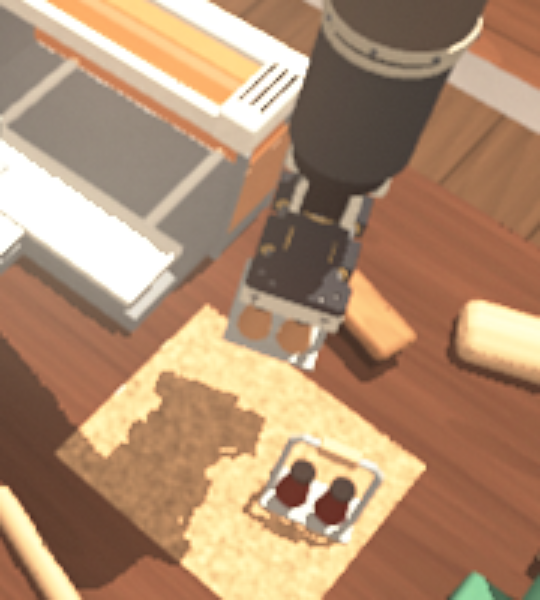

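Emit:
servo_tool(
  grip=[1,1,1,1,1,1,1,1,1,1],
  translation=[
    [-0.285,-0.115,-0.01],
    [-0.285,-0.115,-0.01],
    [-0.285,-0.115,-0.01],
    [-0.285,-0.115,-0.01],
    [-0.285,-0.115,-0.01],
    [-0.285,-0.115,-0.01],
    [-0.285,-0.115,-0.01],
    [-0.285,-0.115,-0.01],
    [-0.285,-0.115,-0.01],
    [-0.285,-0.115,-0.01],
  ],
  turn=[0.05,0.1,0.15,0.2,0.25,0.3,0.329,0.329,0.329,0.329],
)

```text
time_s: 9.72
tcp_pos: [0.5551, 0.0045, 0.2176]
eef_rot: [179.9, -0.0, -87.8]
contact_force: [-0.1, -0.5, -3.8]
gripper_width: 0.0131
```

Emit:
servo_tool(
  grip=[1,1,1],
  translation=[
    [0,0,0],
    [0,0,0],
    [0,0,0],
  ],
  turn=[0,0,0],
)

```text
time_s: 9.97
tcp_pos: [0.5556, 0.0024, 0.2182]
eef_rot: [180.0, -0.0, -88.0]
contact_force: [-0.7, 0.2, -2.4]
gripper_width: 0.0123
```

```bash
python3 -c "
from h import *
print(r.get_state()['tcp_pos']);go(.5585,.0005,.138,-87.9)"
```

```text
[0.55560991 0.00237419 0.21822807]
move [ 0.002  -0.0028  0.0802] turn -0.0022 rows 2.0 | t 9.97
```

Emit:
servo_tool(
  grip=[1,1,1,1,1,1,1,1],
  translation=[
    [0.003,-0.002,0.03],
    [0.003,-0.002,0.055],
    [0.003,-0.002,0.07],
    [0.003,-0.002,0.076],
    [0.003,-0.002,0.08],
    [0.003,-0.002,0.082],
    [0.003,-0.002,0.082],
    [0.003,-0.002,0.082],
  ],
  turn=[0,0,0,0,0,0,0,0],
)

```text
time_s: 10.63
tcp_pos: [0.5589, -0.0013, 0.1398]
eef_rot: [-179.9, -0.1, -87.9]
contact_force: [-4.4, -4.8, 14.0]
gripper_width: 0.0128
```

Emit:
servo_tool(
  grip=[0,0,0,0,0,0,0,0,0,0],
  translation=[
    [0,0,-0.001],
    [0,0,-0.001],
    [0,0,-0.001],
    [0,0,-0.001],
    [0,0,-0.02],
    [0,0,-0.04],
    [0,0,-0.08],
    [0,0,-0.11],
    [0,0,-0.11],
    [0,0,-0.11],
  ],
  turn=[0,0,0,0,0,0,0,0,0,0],
)

```text
time_s: 11.47
tcp_pos: [0.5591, 0.0009, 0.2487]
eef_rot: [-179.8, 0.1, -87.9]
contact_force: [-0.5, 0.5, -0.8]
gripper_width: 0.0438
```

```bash
python3 -c "
from h import *
carriers('4')
go(.5,-.4175,.22,-72)"
```

```text
top [254 174] n 134 c [0.5581 0.0948] s [0.085 0.014] a 87.3 zmax 0.1653
top [429 192] n 108 c [ 0.5001 -0.4171] s [0.013 0.085] a 17.5 zmax 0.1278
side [281 175] n 130 c [0.558  0.0935] s [0.014 0.085] a 0.6 zmax 0.1659
side [302 192] n 143 c [ 0.5559 -0.006 ] s [0.017 0.088] a 6.8 zmax 0.1662
side [397 294] n 160 c [ 0.5014 -0.4186] s [0.016 0.084] a 15.9 zmax 0.1263
move [0.4158 0.0725 0.026 ] turn -0.2783 rows 11.0 | t 11.57
```

View pics/side_4.png

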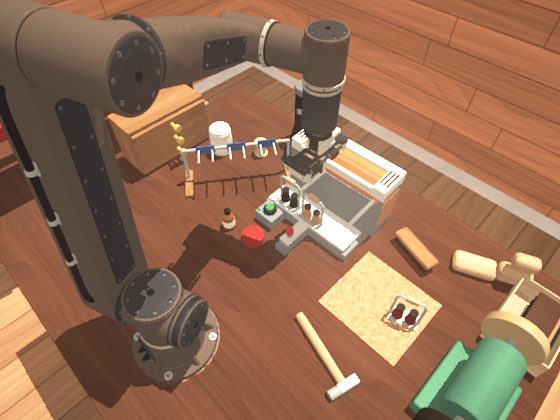

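Emit:
servo_tool(
  grip=[0,0,0,0,0,0,0,0,0,0],
  translation=[
    [0.405,0.072,0.02],
    [0.405,0.072,0.02],
    [0.405,0.072,0.02],
    [0.405,0.072,0.02],
    [0.405,0.072,0.02],
    [0.405,0.072,0.02],
    [0.405,0.072,0.02],
    [0.405,0.072,0.02],
    [0.405,0.072,0.02],
    [0.405,0.072,0.02],
  ],
  turn=[-0.278,-0.278,-0.278,-0.278,-0.278,-0.278,-0.278,-0.278,-0.278,-0.278],
)

```text
time_s: 12.4
tcp_pos: [0.4995, -0.4072, 0.2248]
eef_rot: [179.9, 0.1, -72.0]
contact_force: [1.0, 1.1, 0.1]
gripper_width: 0.0439
```

Emit:
servo_tool(
  grip=[0,0,0],
  translation=[
    [0.01,0,0.03],
    [0.01,0,0.03],
    [0.01,0,0.03],
  ],
  turn=[0,0,0],
)

```text
time_s: 12.65
tcp_pos: [0.5019, -0.4151, 0.1931]
eef_rot: [179.7, 0.3, -72.1]
contact_force: [-0.3, 0.1, 0.3]
gripper_width: 0.0439
```

```bash
python3 -c "
from h import *
print(r.get_state()['tcp_pos']);go(.5005,-.418,.096,-72)"
```

```text
[ 0.50189061 -0.41511847  0.19308846]
move [0.0023 0.0022 0.0971] turn -0.0022 rows 3.0 | t 12.65
```

Emit:
servo_tool(
  grip=[0,0,0,0,0,1,1,1,1,1],
  translation=[
    [0.002,0.002,0.03],
    [0.002,0.002,0.06],
    [0.002,0.002,0.085],
    [0.002,0.002,0.097],
    [0.002,0.002,0.097],
    [0.002,0.002,0.097],
    [0.002,0.002,0.097],
    [0.002,0.002,0.097],
    [0.002,0.002,0.097],
    [0.002,0.002,0.097],
  ],
  turn=[0,0,0,0,0,0,0,0,0,0],
)

```text
time_s: 13.48
tcp_pos: [0.503, -0.4178, 0.1009]
eef_rot: [-179.9, -0.1, -72.0]
contact_force: [0.4, -0.8, 0.4]
gripper_width: 0.0159
```

Emit:
servo_tool(
  grip=[1,1,1,1,1,1],
  translation=[
    [0,0,0],
    [0,0,0],
    [0,0,-0.03],
    [0,0,-0.07],
    [0,0,-0.11],
    [0,0,-0.11],
  ],
  turn=[0,0,0,0,0,0],
)

```text
time_s: 13.98
tcp_pos: [0.5057, -0.4201, 0.2187]
eef_rot: [-179.6, -0.6, -71.9]
contact_force: [2.5, -1.8, -0.2]
gripper_width: 0.013
```

```bash
python3 -c "
from h import *
print(r.get_state()['tcp_pos'],r.get_state()['contact_force']);go(.562,-.102,.22,-87.9)"
```

```text
[ 0.50565931 -0.42013616  0.21869848] [ 2.45401003 -1.83150674 -0.17603127]
move [-0.285  -0.1521 -0.0013] turn 0.2784 rows 8.0 | t 13.98
```

Emit:
servo_tool(
  grip=[1,1,1,1,1,1,1,1,1,1],
  translation=[
    [-0.285,-0.15,-0.005],
    [-0.285,-0.15,-0.005],
    [-0.285,-0.15,-0.005],
    [-0.285,-0.15,-0.005],
    [-0.285,-0.15,-0.005],
    [-0.285,-0.15,-0.005],
    [-0.285,-0.15,-0.005],
    [-0.285,-0.15,-0.005],
    [-0.285,-0.15,-0.005],
    [-0.285,-0.15,-0.005],
  ],
  turn=[0.05,0.1,0.15,0.2,0.25,0.278,0.278,0.278,0.278,0.278],
)

```text
time_s: 14.82
tcp_pos: [0.5572, -0.0983, 0.2143]
eef_rot: [180.0, 0.0, -87.8]
contact_force: [1.0, -0.6, -1.6]
gripper_width: 0.0125
```

Emit:
servo_tool(
  grip=[1,1,1],
  translation=[
    [0,0,0],
    [0,0,0],
    [0,0,0],
  ],
  turn=[0,0,0],
)

```text
time_s: 15.07
tcp_pos: [0.5568, -0.1012, 0.2144]
eef_rot: [180.0, -0.0, -88.0]
contact_force: [0.5, -0.1, -2.3]
gripper_width: 0.013
```

```bash
python3 -c "
from h import *
print(r.get_state()['tcp_pos']);go(.562,-.102,.14,-87.9)
im,d=capture('side');cv2.imwrite('pics/s5.png',cv2.resize(im[150:300,240:420],None,fx=4,fy=4))"
```

```text
[ 0.5568487  -0.1012299   0.21437109]
move [ 0.0009 -0.0051  0.0744] turn -0.0023 rows 2.0 | t 15.07
```

View pics/s5.png

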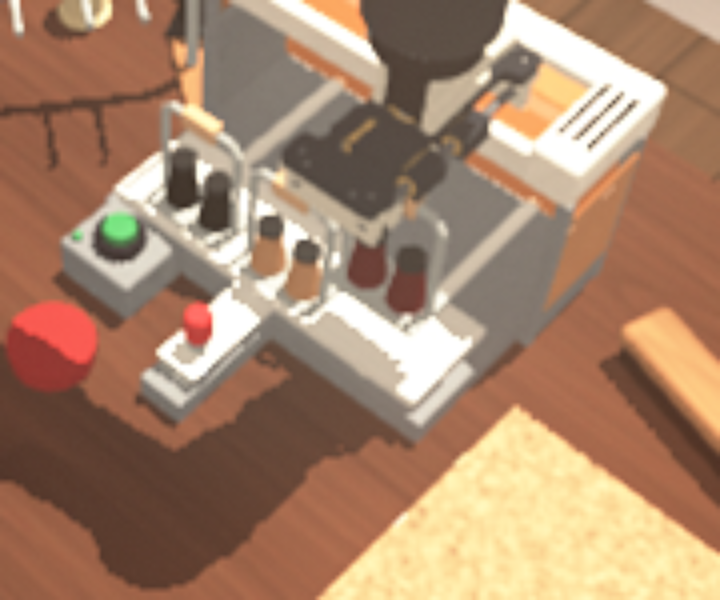

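Emit:
servo_tool(
  grip=[1,1,1,1,1,1,1,1],
  translation=[
    [0.002,-0.003,0.03],
    [0.002,-0.003,0.055],
    [0.002,-0.003,0.068],
    [0.002,-0.003,0.073],
    [0.002,-0.003,0.075],
    [0.002,-0.003,0.077],
    [0.002,-0.003,0.077],
    [0.002,-0.003,0.077],
  ],
  turn=[0,0,0,0,0,0,0,0],
)

```text
time_s: 15.78
tcp_pos: [0.5653, -0.1042, 0.1429]
eef_rot: [-179.4, -0.2, -87.9]
contact_force: [1.9, -3.6, 20.7]
gripper_width: 0.0136
```

Emit:
servo_tool(
  grip=[0,0,0,0,0,0,0,0,0,0],
  translation=[
    [0,0,-0.003],
    [0,0,-0.003],
    [0,0,-0.003],
    [0,0,-0.003],
    [0,0,-0.02],
    [0,0,-0.04],
    [0,0,-0.08],
    [0,0,-0.11],
    [0,0,-0.11],
    [0,0,-0.11],
  ],
  turn=[0,0,0,0,0,0,0,0,0,0],
)

```text
time_s: 16.62
tcp_pos: [0.5609, -0.1019, 0.2491]
eef_rot: [-179.8, 0.0, -87.9]
contact_force: [-0.2, 0.4, -0.7]
gripper_width: 0.0437
```

Emit:
servo_tool(
  grip=[0.3,0.3,0.3,0.3,0.3,0.3,0.3,0.3,0.3,0.3],
  translation=[
    [-0.1,0.116,0],
    [-0.1,0.116,0],
    [-0.1,0.116,0],
    [-0.1,0.116,0],
    [-0.1,0.116,0],
    [-0.1,0.116,0],
    [-0.1,0.116,0],
    [-0.1,0.116,0],
    [-0.1,0.116,0],
    [-0.1,0.116,0],
  ],
  turn=[-1.57,-1.57,-1.57,-1.57,-1.57,-1.57,-1.57,-1.57,-1.57,-1.57],
)

```text
time_s: 17.45
tcp_pos: [0.4397, -0.0065, 0.246]
eef_rot: [179.9, 0.2, -16.0]
contact_force: [-0.4, -0.1, 1.2]
gripper_width: 0.0309
```

```bash
python3 -c "
from h import *
carriers('6')
im=cv2.imread('pics/side_6.png');cv2.imwrite('pics/s6z.png',cv2.resize(im[150:300,240:420],None,fx=4,fy=4))
print(r.get_state()['tcp_pos'],r.get_state()['eef_rot']);go(.4537,-.0025,.2,2.1);go(.4537,-.0025,.053,2.1)"
```

```text
top [253 175] n 67 c [0.5553 0.1116] s [0.013 0.055] a 0.2 zmax 0.1658
side [313 198] n 57 c [ 0.5551 -0.0312] s [0.037 0.013] a 88.4 zmax 0.1622
side [327 205] n 172 c [ 0.5711 -0.1056] s [0.022 0.088] a 2.2 zmax 0.1665
[ 0.43984408 -0.00647009  0.24618242] [ 1.79914722e+02  1.40644228e-01 -1.61934548e+01]
move [ 0.0122 -0.0077  0.0462] turn -0.3193 rows 3.0 | t 17.55
move [ 0.0122 -0.0077  0.1932] turn -0.3193 rows 5.0 | t 17.55
```

View pics/s6z.png

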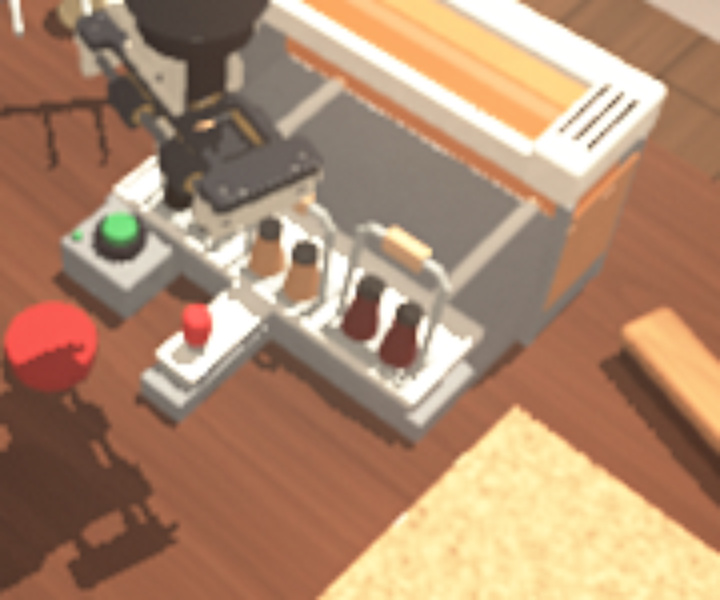

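Emit:
servo_tool(
  grip=[0.3,0.3,0.3,0.3,0.3,0.3],
  translation=[
    [0.012,-0.008,0.04],
    [0.012,-0.008,0.04],
    [0.012,-0.008,0.04],
    [0.012,-0.008,0.04],
    [0.012,-0.008,0.04],
    [0.012,-0.008,0.04],
  ],
  turn=[-0.319,-0.319,-0.319,-0.319,-0.319,-0.319],
)

```text
time_s: 18.05
tcp_pos: [0.4544, -0.002, 0.2075]
eef_rot: [180.0, 0.0, 1.7]
contact_force: [0.9, -0.3, 0.5]
gripper_width: 0.0305
```

```bash
python3 -c "
from h import *
for n,(x0,y0,x1,y1) in dict(side=(240,150,400,270),top=(230,130,370,235)).items():
    im,d=capture(n);cv2.imwrite(f'pics/{n}7z.png',cv2.resize(im[y0:y1,x0:x1],None,fx=5,fy=5,interpolation=cv2.INTER_CUBIC))
    P=cloud(n,d);X,Y,Z=P[...,0],P[...,1],P[...,2]
    m=(d>0)&(X>.48)&(X<.65)&(Y<-.05)&(Y>-.17)&(Z>.05)&(Z<.18)
    for z in np.arange(.05,.17,.02):
        q=P[m&(Z>=z)&(Z<z+.02)]
        if len(q):print(n,z.round(2),len(q),np.median(q[:,0]).round(4),q[:,:2].min(0).round(3),q[:,:2].max(0).round(3))
go(.4537,-.0025,.053,2.1)
"
```

```text
side 0.05 292 0.5458 [ 0.527 -0.162] [ 0.628 -0.052]
side 0.07 112 0.5536 [ 0.544 -0.15 ] [ 0.569 -0.063]
side 0.09 129 0.5612 [ 0.551 -0.148] [ 0.578 -0.05 ]
side 0.11 24 0.5658 [ 0.561 -0.15 ] [ 0.57  -0.064]
side 0.13 31 0.568 [ 0.563 -0.15 ] [ 0.574 -0.063]
side 0.15 110 0.5704 [ 0.564 -0.147] [ 0.581 -0.065]
top 0.05 40 0.5545 [ 0.533 -0.16 ] [ 0.625 -0.14 ]
top 0.07 6 0.5602 [ 0.558 -0.148] [ 0.563 -0.141]
top 0.09 8 0.5626 [ 0.56  -0.148] [ 0.569 -0.142]
top 0.11 7 0.566 [ 0.563 -0.147] [ 0.569 -0.141]
top 0.13 9 0.5693 [ 0.567 -0.148] [ 0.575 -0.143]
top 0.15 10 0.5723 [ 0.568 -0.143] [ 0.577 -0.133]
move [-0.0008  0.0005  0.1548] turn -0.0053 rows 4.0 | t 18.15
```

View pics/side7z.png

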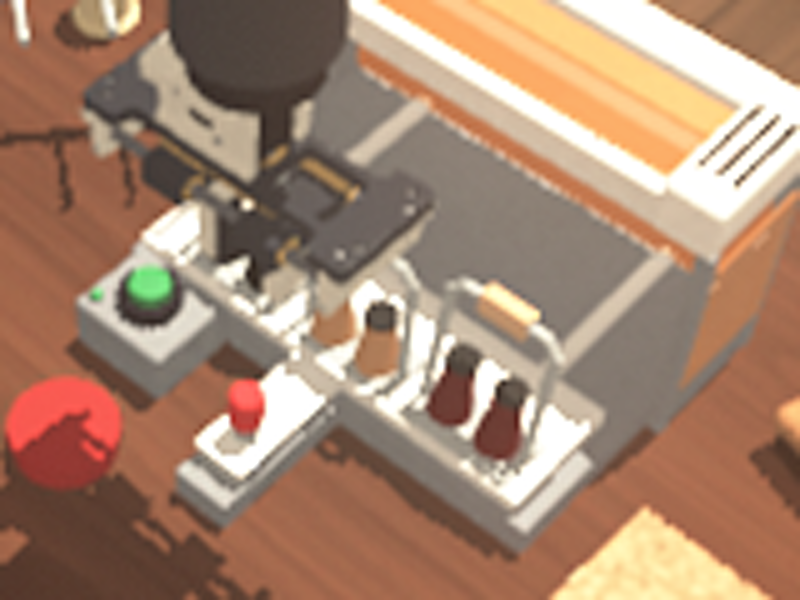

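View pics/top7z.png

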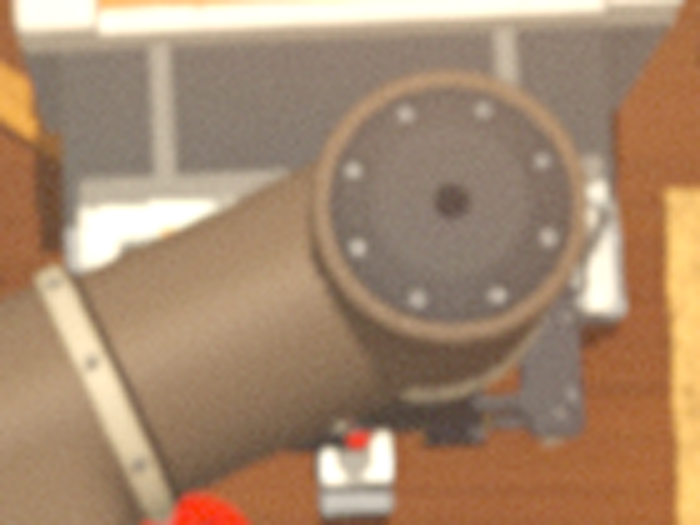

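Emit:
servo_tool(
  grip=[0,0,0,0,0,0,0,0,0,0],
  translation=[
    [0,0,-0.04],
    [0.1,0.1,-0.04],
    [0.1,0.1,-0.04],
    [0.1,0.1,-0.04],
    [0.1,0.1,-0.04],
    [0.1,0.1,-0.04],
    [0.1,0.1,-0.04],
    [0.1,0.1,-0.04],
    [0.1,0.1,-0.04],
    [0.1,0.1,-0.04],
  ],
  turn=[1.564,1.564,1.564,1.564,1.564,1.564,1.564,1.564,1.564,1.564],
)

```text
time_s: 18.98
tcp_pos: [0.5579, -0.0986, 0.2477]
eef_rot: [-180.0, 0.0, -70.1]
contact_force: [-0.2, -0.2, -0.2]
gripper_width: 0.0439
```

```bash
python3 -c "
from h import *
print(r.get_state()['tcp_pos'],r.get_state()['eef_rot']);go(.563,-.105,.25,-87.9)"
```

```text
[ 0.55787163 -0.09861882  0.24772973] [-1.79987395e+02  1.13398749e-03 -7.01488403e+01]
move [ 0.0077 -0.0027 -0.0023] turn 0.3098 rows 3.0 | t 18.98
```

Emit:
servo_tool(
  grip=[0,0,0,0,0,0],
  translation=[
    [0.008,-0.003,0],
    [0.008,-0.003,0],
    [0.008,-0.003,0],
    [0.008,-0.003,0],
    [0.008,-0.003,0],
    [0.008,-0.003,0],
  ],
  turn=[0.31,0.31,0.31,0.31,0.31,0.31],
)

```text
time_s: 19.48
tcp_pos: [0.5634, -0.1049, 0.2477]
eef_rot: [-180.0, 0.0, -87.3]
contact_force: [0.9, 0.1, -0.5]
gripper_width: 0.0442
```

```bash
python3 -c "
from h import *
print(r.get_state()['tcp_pos'],r.get_state()['eef_rot']);go(.5635,-.105,.139,-87.9)
carriers('8')
im=cv2.imread('pics/side_8.png');cv2.imwrite('pics/s8z.png',cv2.resize(im[150:270,240:400],None,fx=5,fy=5))"
```

```text
[ 0.56342936 -0.1049064   0.24774554] [-1.79987159e+02  4.13770959e-03 -8.73289757e+01]
move [ 1.000e-04 -1.000e-04  1.087e-01] turn 0.01 rows 3.0 | t 19.48
top [322 168] n 46 c [ 0.5693 -0.0765] s [0.012 0.03 ] a 11.2 zmax 0.1642
top [306 175] n 18 c [ 0.555 -0.017] s [0.012 0.009] a 0.0 zmax 0.1665
top [313 176] n 22 c [ 0.555 -0.041] s [0.015 0.006] a 88.7 zmax 0.1576
side [280 175] n 134 c [0.5559 0.0957] s [0.091 0.015] a 89.1 zmax 0.1644
side [302 192] n 147 c [ 0.5535 -0.0065] s [0.014 0.087] a 4.5 zmax 0.1665
side [327 205] n 161 c [ 0.5713 -0.1054] s [0.02  0.088] a 2.6 zmax 0.1667
```

View pics/s8z.png

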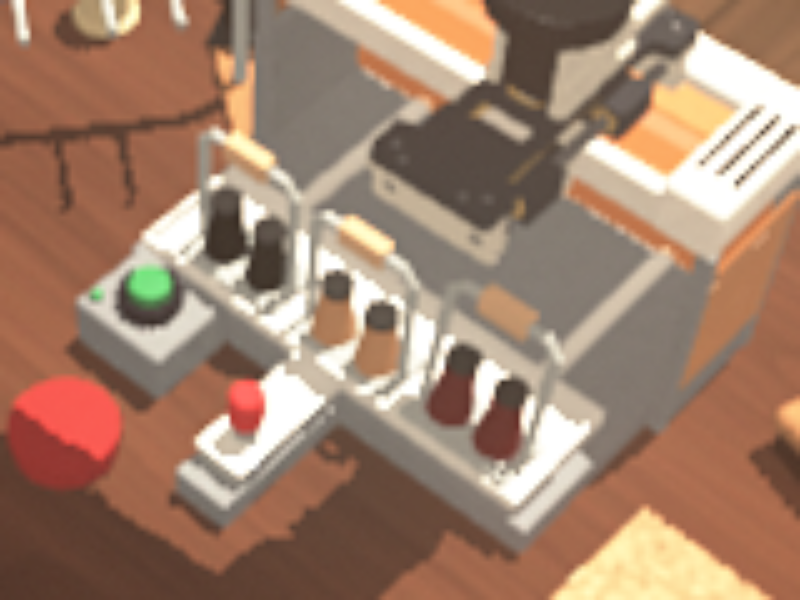

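Emit:
servo_tool(
  grip=[-0.2,-0.2,-0.2,-0.2,-0.2,-0.2,-0.2,1,1,1],
  translation=[
    [0,0,0.03],
    [0,0,0.06],
    [0,0,0.09],
    [0,0,0.105],
    [0,0,0.108],
    [0,0,0.108],
    [0,0,0.108],
    [0,0,0.108],
    [0,0,0.108],
    [0,0,0.108],
  ],
  turn=[0.01,0.01,0.01,0.01,0.01,0.01,0.01,0.01,0.01,0.01],
)

```text
time_s: 20.42
tcp_pos: [0.5641, -0.1049, 0.1408]
eef_rot: [-179.9, 0.0, -88.0]
contact_force: [-0.3, 0.0, 0.5]
gripper_width: 0.038
```

Emit:
servo_tool(
  grip=[1,1,1,1,1,1,1],
  translation=[
    [0,0,0],
    [0,0,0],
    [0,0,0],
    [0,0,-0.008],
    [0,0,-0.016],
    [0,0,-0.016],
    [0,0,-0.016],
  ],
  turn=[0,0,0,0,0,0,0],
)

```text
time_s: 21.0
tcp_pos: [0.5637, -0.1049, 0.1563]
eef_rot: [-179.9, 0.0, -88.0]
contact_force: [0.2, -0.3, -2.1]
gripper_width: 0.0128
```

```bash
cat >> h.py <<'E'
def lean(x0,x1,y0,y1,n='side',zs=np.arange(.05,.17,.02),tag=None,crop=None):
    im,d=capture(n);P=cloud(n,d);X,Y,Z=P[...,0],P[...,1],P[...,2]
    if tag:
        a,b,c,e=crop;s=min(800/(c-a),600/(e-b));cv2.imwrite(f'pics/{tag}.png',cv2.resize(im[b:e,a:c],None,fx=s,fy=s,interpolation=cv2.INTER_CUBIC))
    m=(d>0)&(X>x0)&(X<x1)&(Y>y0)&(Y<y1)
    for z in zs:
        q=P[m&(Z>=z)&(Z<z+.02)]
        if len(q):print(n,z.round(2),len(q),'med',np.median(q[:,:2],0).round(4),q[:,:2].min(0).round(3),q[:,:2].max(0).round(3))
E
python3 -c "
from h import *
print(r.get_state()['tcp_pos'],r.get_state()['eef_rot'],r.get_state()['contact_force'])
lean(.48,.6,-.165,-.055,tag='s9',crop=(240,150,400,270))"
```

```text
[ 0.56368627 -0.10488396  0.15626132] [-1.79944365e+02  1.05193256e-02 -8.79982086e+01] [ 0.22410141 -0.333577   -2.05293679]
side 0.05 202 med [ 0.548  -0.1118] [ 0.528 -0.161] [ 0.597 -0.059]
side 0.07 115 med [ 0.5541 -0.1106] [ 0.54  -0.149] [ 0.586 -0.066]
side 0.09 69 med [ 0.5558 -0.1216] [ 0.551 -0.15 ] [ 0.571 -0.065]
side 0.11 65 med [ 0.5631 -0.1276] [ 0.553 -0.149] [ 0.577 -0.094]
side 0.13 10 med [ 0.5629 -0.1475] [ 0.56 -0.15] [ 0.568 -0.144]
side 0.15 25 med [ 0.5625 -0.1435] [ 0.542 -0.149] [ 0.568 -0.112]
```

View pics/s9.png

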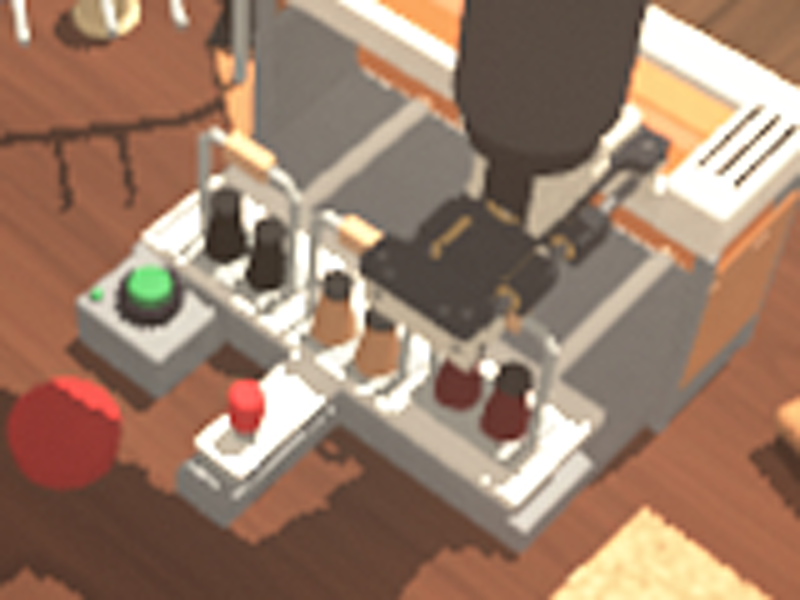

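Emit:
servo_tool(
  grip=[1,1,1,1,1],
  translation=[
    [0,0,0.01],
    [0,0,0.014],
    [0,0,0.016],
    [0,0,0.018],
    [0,0,0.018],
  ],
  turn=[0,0,0,0,0],
)

```text
time_s: 21.47
tcp_pos: [0.5639, -0.105, 0.1383]
eef_rot: [-180.0, -0.0, -88.0]
contact_force: [-1.0, -1.0, 5.7]
gripper_width: 0.0124
```

Contact at the right height now. Release.

Emit:
servo_tool(
  grip=[-0.2,-0.2,-0.2,-0.2,-0.2,-0.2,-0.2,-0.2,-0.2,-0.2],
  translation=[
    [0,0,-0.001],
    [0,0,-0.001],
    [0,0,-0.001],
    [0,0,-0.001],
    [0,0,-0.02],
    [0,0,-0.04],
    [0,0,-0.08],
    [0,0,-0.11],
    [0,0,-0.11],
    [0,0,-0.11],
  ],
  turn=[0,0,0,0,0,0,0,0,0,0],
)

```text
time_s: 22.3
tcp_pos: [0.5645, -0.1048, 0.2497]
eef_rot: [-179.8, 0.0, -88.0]
contact_force: [-1.1, -0.8, -2.2]
gripper_width: 0.0525
```

```bash
python3 -c "
from h import *
for y0,y1 in((-.165,-.055),(-.055,.045),(.045,.145)): lean(.48,.6,y0,y1,zs=np.arange(.07,.17,.03),tag='s10',crop=(240,150,400,270))
go(.4537,-.0025,.25,2.1)"
```

```text
side 0.07 88 med [ 0.5575 -0.1161] [ 0.547 -0.149] [ 0.574 -0.065]
side 0.1 52 med [ 0.5606 -0.1193] [ 0.549 -0.149] [ 0.574 -0.064]
side 0.13 32 med [ 0.5608 -0.1155] [ 0.557 -0.15 ] [ 0.566 -0.062]
side 0.16 36 med [ 0.5625 -0.1064] [ 0.555 -0.124] [ 0.569 -0.087]
side 0.07 82 med [ 0.5507 -0.0076] [ 0.541 -0.05 ] [0.564 0.034]
side 0.1 51 med [ 0.5557 -0.016 ] [ 0.545 -0.05 ] [0.568 0.035]
side 0.13 28 med [ 0.5558 -0.0256] [ 0.549 -0.05 ] [0.562 0.037]
side 0.16 33 med [ 0.556 -0.006] [ 0.549 -0.023] [0.564 0.024]
side 0.07 90 med [0.5512 0.1039] [0.483 0.052] [0.566 0.139]
side 0.1 53 med [0.5556 0.0883] [0.544 0.051] [0.57 0.14]
side 0.13 30 med [0.5557 0.0877] [0.551 0.049] [0.562 0.14 ]
side 0.16 30 med [0.5575 0.0974] [0.55  0.076] [0.564 0.118]
move [-0.1061  0.1054 -0.0036] turn -1.5727 rows 13.0 | t 22.45
```

View pics/s10.png

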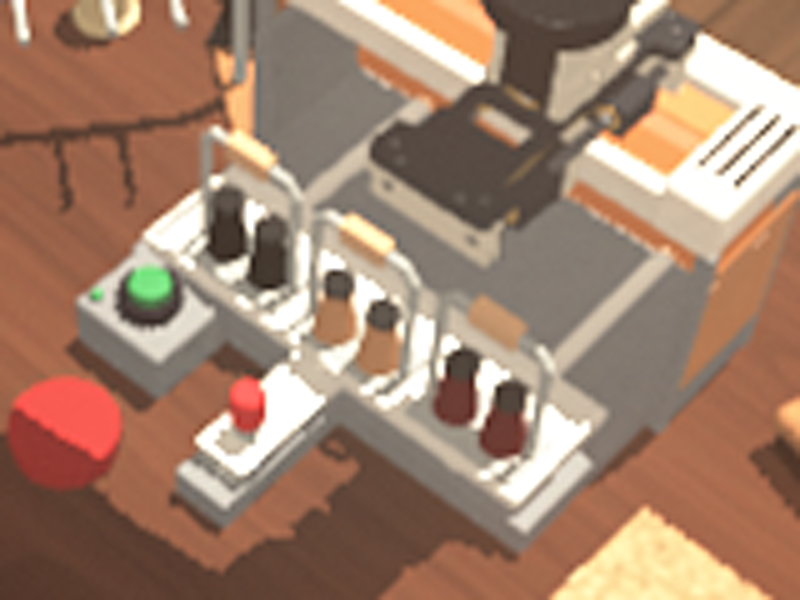

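Emit:
servo_tool(
  grip=[0,0,0,0,0,0,0,0,0,0],
  translation=[
    [-0.106,0.105,0],
    [-0.106,0.105,0],
    [-0.106,0.105,0],
    [-0.106,0.105,0],
    [-0.106,0.105,0],
    [-0.106,0.105,0],
    [-0.106,0.105,0],
    [-0.106,0.105,0],
    [-0.106,0.105,0],
    [-0.106,0.105,0],
  ],
  turn=[-1.573,-1.573,-1.573,-1.573,-1.573,-1.573,-1.573,-1.573,-1.573,-1.573],
)

```text
time_s: 23.28
tcp_pos: [0.4542, -0.0028, 0.2464]
eef_rot: [179.9, 0.1, -16.0]
contact_force: [0.3, -0.1, 0.1]
gripper_width: 0.0438
```

Emit:
servo_tool(
  grip=[0,0,0,0,0],
  translation=[
    [0,0,0.03],
    [0,0,0.06],
    [0,0,0.09],
    [0,0,0.1],
    [0,0,0.1],
  ],
  turn=[-0.32,-0.32,-0.32,-0.32,-0.32],
)

```text
time_s: 23.7
tcp_pos: [0.452, -0.0036, 0.1438]
eef_rot: [179.9, 0.4, 1.9]
contact_force: [0.2, -0.1, -0.0]
gripper_width: 0.0439
```

```bash
python3 -c "
from h import *
print(r.get_state()['tcp_pos'],r.get_state()['eef_rot']);go(.4537,-.0025,.053,2.1)"
```

```text
[ 0.45203406 -0.00364837  0.14384041] [179.86669127   0.42850125   1.93193155]
move [ 0.0017 -0.0011  0.0908] turn -0.0029 rows 3.0 | t 23.7
```

Emit:
servo_tool(
  grip=[0,0,0,0,0,0,1,1,1,1],
  translation=[
    [0.001,-0.001,0.03],
    [0.001,-0.001,0.06],
    [0.001,-0.001,0.08],
    [0.001,-0.001,0.088],
    [0.001,-0.001,0.088],
    [0.001,-0.001,0.088],
    [0.001,-0.001,0.088],
    [0.001,-0.001,0.088],
    [0.001,-0.001,0.088],
    [0.001,-0.001,0.088],
  ],
  turn=[0,0,0,0,0,0,0,0,0,0],
  newtons=35,
)

```text
time_s: 24.53
tcp_pos: [0.4564, -0.0016, 0.0606]
eef_rot: [-180.0, -0.1, 2.0]
contact_force: [0.2, -1.5, 3.8]
gripper_width: 0.0243
```

Emit:
servo_tool(
  grip=[1,1,1],
  translation=[
    [0,0,0],
    [0,0,0],
    [0,0,0],
  ],
  turn=[0,0,0],
)

```text
time_s: 24.78
tcp_pos: [0.4564, -0.0017, 0.0605]
eef_rot: [-180.0, -0.1, 2.0]
contact_force: [-0.8, -1.7, 7.3]
gripper_width: 0.0243
```

Emit:
servo_tool(
  grip=[1,1,1,1,1,1],
  translation=[
    [0,0,-0.004],
    [0,0,-0.008],
    [0,0,-0.012],
    [0,0,-0.015],
    [0,0,-0.015],
    [0,0,-0.015],
  ],
  turn=[0,0,0,0,0,0],
)

```text
time_s: 25.28
tcp_pos: [0.4548, -0.0018, 0.0739]
eef_rot: [180.0, 0.1, 1.9]
contact_force: [1.7, -0.4, -14.5]
gripper_width: 0.0243
```

Emit:
servo_tool(
  grip=[1,1,1,1,1,1,1,1,1,1],
  translation=[
    [0,0,0.001],
    [0.002,0,0.0015],
    [0.006,0,0.0015],
    [0.012,0,0.0015],
    [0.02,0,0.0015],
    [0.028,0,0.0015],
    [0.036,0,0.0015],
    [0.044,0,0.0015],
    [0.052,0,0.0015],
    [0.06,0,0.0015],
  ],
  turn=[0,0,0,0,0,0,0,0,0,0],
)

```text
time_s: 26.12
tcp_pos: [0.5166, 0.0004, 0.073]
eef_rot: [180.0, 0.0, 2.0]
contact_force: [-1.7, 0.4, -5.6]
gripper_width: 0.0241
```

Emit:
servo_tool(
  grip=[1,1,1,1,1,1,1,1,1,1],
  translation=[
    [0.008,0,0],
    [0.016,0,0],
    [0.024,0,0],
    [0.032,0,0],
    [0.04,0,0],
    [0.048,0,0],
    [0.056,0,0],
    [0.063,0,0],
    [0.069,0,0],
    [0.073,0,0],
  ],
  turn=[0,0,0,0,0,0,0,0,0,0],
)

```text
time_s: 26.95
tcp_pos: [0.5896, 0.0029, 0.0731]
eef_rot: [180.0, -0.0, 2.0]
contact_force: [-1.9, 0.1, -6.0]
gripper_width: 0.024
```

Emit:
servo_tool(
  grip=[1,1,1,1,1,1],
  translation=[
    [0.004,0,0],
    [0.008,0,0],
    [0.011,0,0],
    [0.013,0,0],
    [0.013,0,0],
    [0.013,0,0],
  ],
  turn=[0,0,0,0,0,0],
)

```text
time_s: 27.45
tcp_pos: [0.6, 0.0032, 0.0724]
eef_rot: [180.0, 0.2, 1.9]
contact_force: [-5.8, 0.3, -6.7]
gripper_width: 0.0244
```

Emit:
servo_tool(
  grip=[1,1,1,1,1,1],
  translation=[
    [0,0,0.004],
    [0,0,0.008],
    [0,0,0.012],
    [0,0,0.014],
    [0,0,0.014],
    [0,0,0.014],
  ],
  turn=[0,0,0,0,0,0],
)

```text
time_s: 27.95
tcp_pos: [0.6003, 0.0032, 0.0606]
eef_rot: [180.0, 0.1, 2.0]
contact_force: [-11.4, 2.5, 10.5]
gripper_width: 0.0248
```

Emit:
servo_tool(
  grip=[0,0,0,0,0,0,0,0,0,0],
  translation=[
    [-0.001,0,-0.004],
    [-0.002,0,-0.004],
    [-0.002,0,-0.004],
    [-0.002,0,-0.004],
    [-0.002,0,-0.02],
    [-0.01,0,-0.04],
    [-0.03,0,-0.08],
    [-0.06,0,-0.1],
    [-0.1,0,-0.12],
    [-0.1,0,-0.12],
  ],
  turn=[0,0,0,0,0,0,0,0,0,0],
)

```text
time_s: 28.78
tcp_pos: [0.4992, -0.0004, 0.1832]
eef_rot: [-179.9, -0.3, 2.0]
contact_force: [-0.3, 0.1, -0.7]
gripper_width: 0.0435
```

```bash
python3 -c "
from h import *
im,d=capture('side');cv2.imwrite('pics/s11.png',cv2.resize(im[120:270,230:430],None,fx=4,fy=4))
P=cloud('side',d);X,Y,Z=P[...,0],P[...,1],P[...,2]
m=(d>0)&(X>.55)&(X<.64)&(abs(Y)<.03)&(Z>.062)&(Z<.1);p=P[m];print('knob',p.mean(0),p.min(0),p.max(0))
print(r.get_state()['tcp_pos'])
go(.484,.1188,.15,2.1);go(.484,.1188,.07,2.1)"
```

```text
knob [ 0.59570318 -0.00595381  0.07248404] [ 0.58881482 -0.00832702  0.06272033] [ 0.60488033 -0.00137564  0.0832279 ]
[ 5.00703496e-01 -4.84033743e-05  1.82305781e-01]
move [-0.0126 -0.1194  0.0323] turn -0.0019 rows 3.0 | t 28.83
move [-0.0126 -0.1194  0.1123] turn -0.0019 rows 4.0 | t 28.83
```

View pics/s11.png

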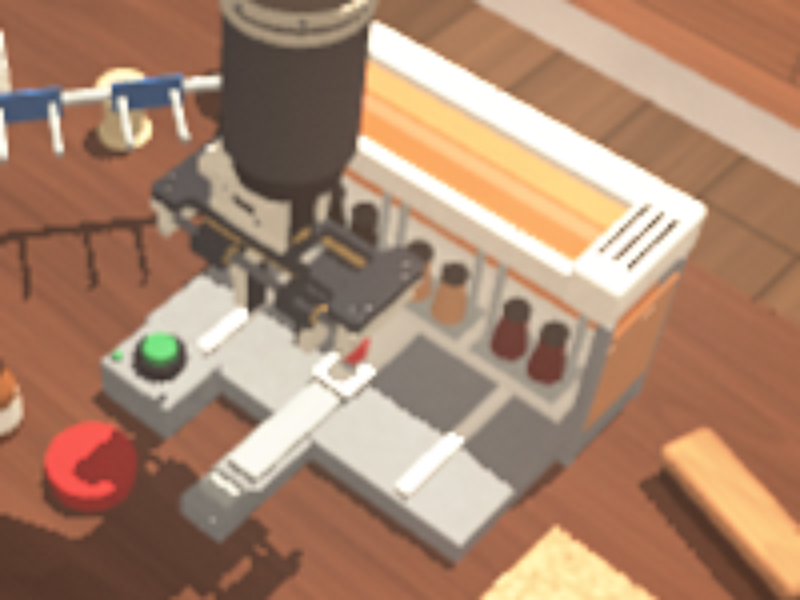

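Emit:
servo_tool(
  grip=[1,1,1,1,1,1,1,1,1],
  translation=[
    [-0.013,-0.119,0.02],
    [-0.013,-0.119,0.02],
    [-0.013,-0.119,0.04],
    [-0.013,-0.119,0.06],
    [-0.013,-0.119,0.08],
    [-0.013,-0.119,0.08],
    [-0.013,-0.119,0.08],
    [-0.013,-0.119,0.08],
    [-0.013,-0.119,0.08],
  ],
  turn=[0,0,0,0,0,0,0,0,0],
)

```text
time_s: 29.58
tcp_pos: [0.4858, 0.1185, 0.1003]
eef_rot: [-180.0, -0.1, 1.9]
contact_force: [0.4, 1.3, 0.8]
gripper_width: 0.0005
```

```bash
python3 -c "
from h import *
im,d=capture('side');cv2.imwrite('pics/s12.png',cv2.resize(im[120:270,230:430],None,fx=4,fy=4))
P=cloud('side',d);X,Y,Z=P[...,0],P[...,1],P[...,2]
m=(d>0)&(X>.55)&(X<.64)&(abs(Y)<.03)&(Z>.062)&(Z<.12);p=P[m];print('knob',len(p),p.mean(0),p.min(0),p.max(0))
print(r.get_state()['tcp_pos'])
go(.484,.1188,.07,2.1)"
```

```text
knob 63 [5.95837620e-01 4.30284639e-04 8.00757453e-02] [ 0.58702339 -0.00990538  0.06318203] [0.61093257 0.01391431 0.09042212]
[0.48572492 0.11848442 0.10033378]
move [-0.0017 -0.0004  0.0303] turn -0.003 rows 1.0 | t 29.63
```

View pics/s12.png

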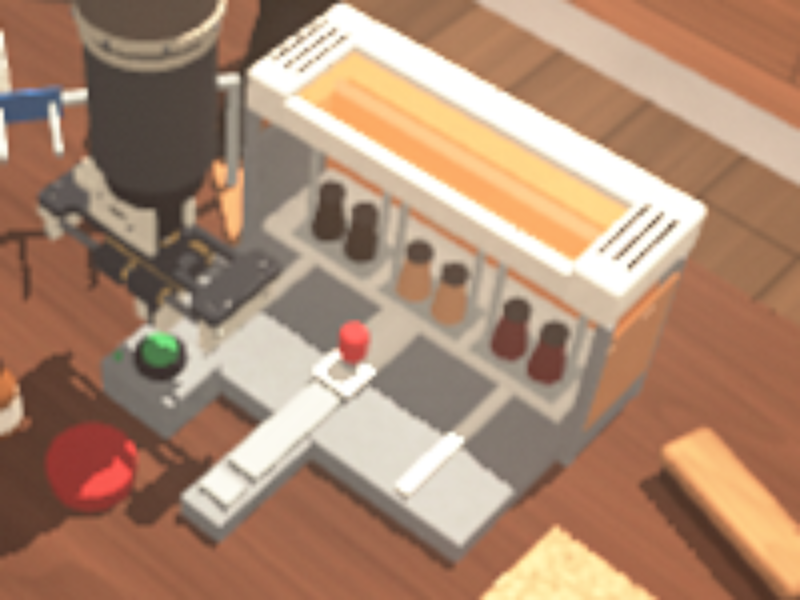

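Emit:
servo_tool(
  grip=[1,1,1,1,1,1,1],
  translation=[
    [-0.001,0,0.02],
    [-0.001,0,0.03],
    [-0.001,0,0.035],
    [-0.001,0,0.038],
    [-0.001,0,0.041],
    [-0.001,0,0.042],
    [-0.001,0,0.042],
  ],
  turn=[0,0,0,0,0,0,0],
)

```text
time_s: 30.22
tcp_pos: [0.4838, 0.118, 0.0606]
eef_rot: [180.0, -0.0, 2.0]
contact_force: [-15.7, -2.4, 38.7]
gripper_width: 0.0005
```

Emit:
servo_tool(
  grip=[1,1,1,1,1,1,1,1],
  translation=[
    [0,0,-0.003],
    [0,0,-0.01],
    [0,0,-0.03],
    [0,0,-0.06],
    [0,0,-0.09],
    [0,0,-0.12],
    [0,0,-0.12],
    [0,0,-0.12],
  ],
  turn=[0,0,0,0,0,0,0,0],
)

```text
time_s: 30.88
tcp_pos: [0.4849, 0.1191, 0.1795]
eef_rot: [-179.9, -0.2, 2.0]
contact_force: [-0.8, -0.3, -0.7]
gripper_width: 0.0003
```

```bash
python3 -c "
from h import *
im,d=capture('side');cv2.imwrite('pics/s13.png',cv2.resize(im[120:270,230:430],None,fx=4,fy=4))
P=cloud('side',d);X,Y,Z=P[...,0],P[...,1],P[...,2]
m=(d>0)&(X>.46)&(X<.51)&(Y>.09)&(Y<.14)&(Z>.055)&(Z<.08);p=P[m];print('button',len(p),np.median(p,0))
go(.5985,.0030,.18,2.1)"
```

```text
button 105 [0.48139543 0.11412531 0.06253698]
move [ 0.1106  0.1194 -0.0021] turn -0.0027 rows 4.0 | t 30.93
```

View pics/s13.png

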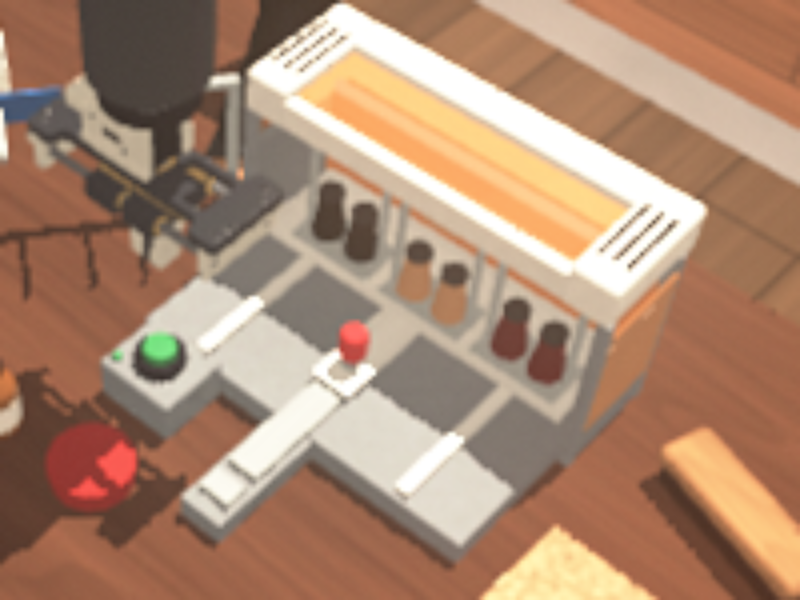

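Emit:
servo_tool(
  grip=[0,0,0,0,0,0],
  translation=[
    [0.11,0.119,0],
    [0.11,0.119,0],
    [0.11,0.119,0],
    [0.11,0.119,0],
    [0.11,0.119,0],
    [0.11,0.119,0],
  ],
  turn=[0,0,0,0,0,0],
)

```text
time_s: 31.43
tcp_pos: [0.5977, 0.0013, 0.1747]
eef_rot: [179.9, 0.2, 1.8]
contact_force: [0.1, -0.0, -0.9]
gripper_width: 0.0348
```

```bash
python3 -c "
from h import *
print(r.get_state()['tcp_pos'],r.get_state()['gripper_width']);go(.5985,.003,.057,2.1)"
```

```text
[0.59769165 0.00132763 0.17473446] 0.03475438008605717
move [ 0.0009 -0.0016  0.1177] turn -0.0059 rows 3.0 | t 31.43
```

Emit:
servo_tool(
  grip=[0,0,0,0,0,0,0,1,1,1],
  translation=[
    [0,-0.001,0],
    [0,-0.001,0.04],
    [0,-0.001,0.075],
    [0,-0.001,0.1],
    [0,-0.001,0.114],
    [0,-0.001,0.114],
    [0,-0.001,0.114],
    [0,-0.001,0.114],
    [0,-0.001,0.114],
    [0,-0.001,0.114],
  ],
  turn=[0,0,0,0,0,0,0,0,0,0],
)

```text
time_s: 32.27
tcp_pos: [0.5984, 0.0047, 0.0647]
eef_rot: [-180.0, -0.1, 2.0]
contact_force: [-0.6, -0.1, -0.8]
gripper_width: 0.0289
```

Emit:
servo_tool(
  grip=[1,1,1,1],
  translation=[
    [0,0,0],
    [0,0,0],
    [0,0,0],
    [0,0,0],
  ],
  turn=[0,0,0,0],
)

```text
time_s: 32.6
tcp_pos: [0.5984, 0.0035, 0.0646]
eef_rot: [180.0, -0.1, 2.0]
contact_force: [-0.2, -5.3, 5.8]
gripper_width: 0.0238
```

Emit:
servo_tool(
  grip=[1,1,1,1,1,1],
  translation=[
    [0,0,-0.004],
    [0,0,-0.008],
    [0,0,-0.012],
    [0,0,-0.014],
    [0,0,-0.014],
    [0,0,-0.014],
  ],
  turn=[0,0,0,0,0,0],
)

```text
time_s: 33.1
tcp_pos: [0.597, 0.0035, 0.0767]
eef_rot: [180.0, 0.1, 1.9]
contact_force: [1.6, -4.7, -6.3]
gripper_width: 0.0239
```

Emit:
servo_tool(
  grip=[1,1,1,1,1,1,1,1,1,1],
  translation=[
    [-0.002,0,0],
    [-0.006,0,0],
    [-0.012,0,0],
    [-0.02,0,0],
    [-0.028,0,0],
    [-0.036,0,0],
    [-0.044,0,0],
    [-0.052,0,0],
    [-0.06,0,0],
    [-0.068,0,0],
  ],
  turn=[0,0,0,0,0,0,0,0,0,0],
)

```text
time_s: 33.93
tcp_pos: [0.5286, 0.0011, 0.0766]
eef_rot: [180.0, 0.1, 1.9]
contact_force: [1.2, -5.5, -6.0]
gripper_width: 0.0241
```

Emit:
servo_tool(
  grip=[1,1,1,1,1,1,1,1,1,1],
  translation=[
    [-0.008,0,0],
    [-0.016,0,0],
    [-0.024,0,0],
    [-0.032,0,0],
    [-0.04,0,0],
    [-0.048,0,0],
    [-0.055,0,0],
    [-0.061,0,0],
    [-0.065,0,0],
    [-0.067,0,0],
  ],
  turn=[0,0,0,0,0,0,0,0,0,0],
)

```text
time_s: 34.77
tcp_pos: [0.4611, -0.0012, 0.0767]
eef_rot: [180.0, 0.1, 1.9]
contact_force: [1.8, -5.6, -5.4]
gripper_width: 0.0242
```

Emit:
servo_tool(
  grip=[1,1,1,1,1,1,1],
  translation=[
    [-0.004,0,0],
    [-0.008,0,0],
    [-0.01,0,0],
    [-0.012,0,0],
    [-0.013,0,0],
    [-0.013,0,0],
    [-0.013,0,0],
  ],
  turn=[0,0,0,0,0,0,0],
)

```text
time_s: 35.35
tcp_pos: [0.4528, -0.0012, 0.0778]
eef_rot: [180.0, -0.3, 2.0]
contact_force: [15.7, -12.9, -13.4]
gripper_width: 0.024
```

Emit:
servo_tool(
  grip=[1,1,1,1,1,1],
  translation=[
    [0.003,0,0.003],
    [0.003,0,0.007],
    [0.003,0,0.011],
    [0.003,0,0.015],
    [0.003,0,0.015],
    [0.003,0,0.015],
  ],
  turn=[0,0,0,0,0,0],
)

```text
time_s: 35.85
tcp_pos: [0.4547, -0.0014, 0.0641]
eef_rot: [179.9, -0.2, 2.0]
contact_force: [2.5, -8.6, 13.1]
gripper_width: 0.0239
```

Down at the same height as when locked. Release and rise.

Emit:
servo_tool(
  grip=[0,0,0,0,0,0,0,0,0,0],
  translation=[
    [0,0,-0.003],
    [0,0,-0.003],
    [0,0,-0.003],
    [0,0,-0.003],
    [0,0,-0.02],
    [0,0,-0.05],
    [0,0,-0.09],
    [0,0,-0.13],
    [0,0,-0.17],
    [0,0,-0.19],
  ],
  turn=[0,0,0,0,0,0,0,0,0,0],
)

```text
time_s: 36.68
tcp_pos: [0.4542, -0.0004, 0.2571]
eef_rot: [-179.9, -0.3, 2.0]
contact_force: [1.4, -0.0, 0.1]
gripper_width: 0.0438
```

Emit:
servo_tool(
  grip=[0,0,0,0,0,0,0,0,0,0],
  translation=[
    [0.06,-0.2,0],
    [0.06,-0.2,0],
    [0.06,-0.2,0],
    [0.06,-0.2,0],
    [0.06,-0.2,0],
    [0.06,-0.2,0],
    [0.06,-0.2,0],
    [0.06,-0.2,0],
    [0.06,-0.2,0],
    [0.06,-0.2,0],
  ],
  turn=[1.24,1.24,1.24,1.24,1.24,1.24,1.24,1.24,1.24,1.24],
)

```text
time_s: 37.52
tcp_pos: [0.5055, 0.2016, 0.2515]
eef_rot: [179.9, 0.0, -68.9]
contact_force: [-0.1, 0.5, -0.1]
gripper_width: 0.0438
```

```bash
python3 -c "
from h import *
im,d=capture('side');cv2.imwrite('pics/s14.png',cv2.resize(im[120:270,230:430],None,fx=4,fy=4))
P=cloud('side',d);X,Y,Z=P[...,0],P[...,1],P[...,2]
m=(d>0)&(X>.4)&(X<.5)&(abs(Y)<.03)&(Z>.062)&(Z<.12);p=P[m];print('knob',len(p),p.mean(0),p.min(0),p.max(0))
carriers('14');print(r.get_state()['tcp_pos'],r.get_state()['eef_rot'])"
```

```text
knob 67 [ 0.45249736 -0.00516441  0.07986251] [ 0.44199756 -0.01399338  0.0626592 ] [0.46576395 0.01011513 0.09058844]
top [322 172] n 140 c [ 0.5613 -0.1052] s [0.013 0.086] a 1.0 zmax 0.1649
top [253 175] n 137 c [0.5559 0.0956] s [0.013 0.087] a 1.6 zmax 0.1636
top [288 175] n 130 c [ 0.5542 -0.0054] s [0.087 0.012] a 89.6 zmax 0.1647
side [280 175] n 131 c [0.5555 0.0952] s [0.015 0.088] a 1.1 zmax 0.166
side [302 192] n 146 c [ 0.5545 -0.0063] s [0.014 0.087] a 5.2 zmax 0.1668
side [326 208] n 154 c [ 0.5613 -0.1071] s [0.013 0.086] a 1.0 zmax 0.1654
[0.5056664  0.20137568 0.25178486] [ 1.79967510e+02  4.87797589e-03 -6.84200327e+01]
```

View pics/s14.png

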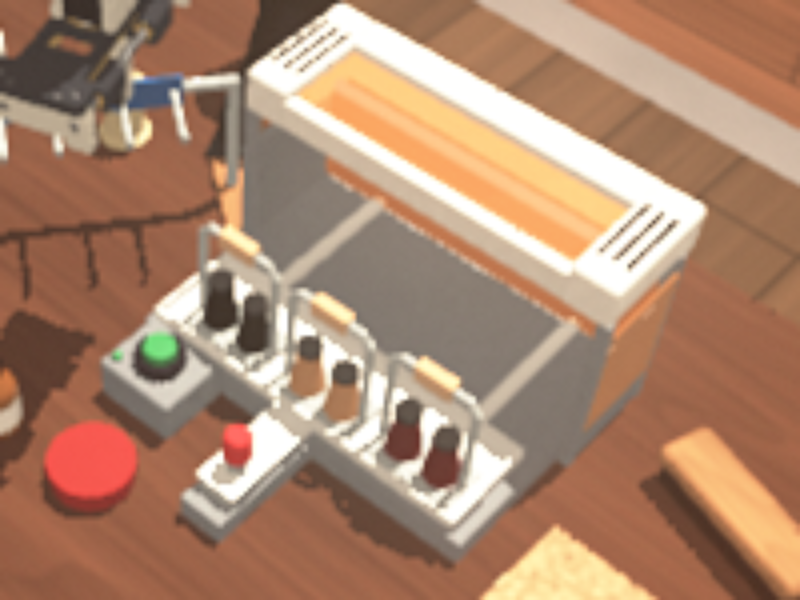

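```bash
python3 -c "
from h import *
go(.5560,.0955,.24,-88)"
```

```text
move [ 0.117  -0.0079  0.0118] turn 0.3417 rows 3.0 | t 37.67
```

Emit:
servo_tool(
  grip=[0,0,0,0,0,0,0],
  translation=[
    [0.117,-0.008,0.01],
    [0.117,-0.008,0.01],
    [0.117,-0.008,0.01],
    [0.117,-0.008,0.01],
    [0.117,-0.008,0.01],
    [0.117,-0.008,0.01],
    [0.117,-0.008,0.01],
  ],
  turn=[0.335,0.335,0.335,0.335,0.335,0.335,0.335],
)

```text
time_s: 38.25
tcp_pos: [0.5558, 0.0957, 0.2422]
eef_rot: [-180.0, 0.0, -87.6]
contact_force: [-0.7, 0.7, 0.2]
gripper_width: 0.0438
```

```bash
python3 -c "
from h import *
print(r.get_state()['tcp_pos']);go(.5560,.0955,.137,-88)"
```

```text
[0.55579839 0.0957376  0.24222783]
move [ 0.0002 -0.0002  0.1052] turn 0.0062 rows 3.0 | t 38.25
```

Emit:
servo_tool(
  grip=[0,0,0,0,0,0,1,1,1,1],
  translation=[
    [0,0,0.03],
    [0,0,0.06],
    [0,0,0.09],
    [0,0,0.104],
    [0,0,0.104],
    [0,0,0.104],
    [0,0,0.104],
    [0,0,0.104],
    [0,0,0.104],
    [0,0,0.104],
  ],
  turn=[0,0,0,0,0,0,0,0,0,0],
  newtons=30,
)

```text
time_s: 39.08
tcp_pos: [0.5565, 0.0955, 0.1393]
eef_rot: [-179.9, 0.0, -87.8]
contact_force: [0.4, 0.7, -0.7]
gripper_width: 0.0227
```

Emit:
servo_tool(
  grip=[1,1,1,1,1,1,1,1],
  translation=[
    [0,0,0],
    [0,0,0],
    [0,0,0],
    [0,0,-0.02],
    [0,0,-0.05],
    [0,0,-0.08],
    [0,0,-0.08],
    [0,0,-0.08],
  ],
  turn=[0,0,0,0,0,0,0,0],
)

```text
time_s: 39.75
tcp_pos: [0.5566, 0.0955, 0.2195]
eef_rot: [-179.9, 0.1, -87.8]
contact_force: [-0.1, -0.5, -4.1]
gripper_width: 0.0126
```

```bash
cat >> h.py <<'E'
A=np.radians(54.0);H={1:np.array([.6153,.2593]),2:np.array([.5269,.3243]),3:np.array([.4379,.388])}
def hk(i,x,y=0): return H[i]+np.array([np.cos(A)*x-np.sin(A)*y,np.sin(A)*x+np.cos(A)*y])
E
python3 -c "
from h import *
print(r.get_state()['tcp_pos'],r.get_state()['contact_force'])
for x in(-.1,-.008):
  t=hk(3,x);print(t);go(t[0],t[1],.22,-36)"
```

```text
[0.55656722 0.09547112 0.21949447] [-0.07349154 -0.51604523 -4.14630899]
[0.37912147 0.3070983 ]
move [-0.2182  0.1693 -0.0005] turn -0.9045 rows 8.0 | t 39.75
[0.43319772 0.38152786]
move [-0.2905  0.1124 -0.0005] turn -0.9045 rows 8.0 | t 39.75
```

Emit:
servo_tool(
  grip=[1,1,1,1,1,1,1,1,1,1],
  translation=[
    [-0.218,0.169,0],
    [-0.218,0.169,0],
    [-0.218,0.169,0],
    [-0.218,0.169,0],
    [-0.218,0.169,0],
    [-0.218,0.169,0],
    [-0.218,0.169,0],
    [-0.218,0.169,0],
    [-0.218,0.169,0],
    [-0.218,0.169,0],
  ],
  turn=[-0.1,-0.2,-0.3,-0.4,-0.5,-0.6,-0.7,-0.8,-0.9,-0.905],
)

```text
time_s: 40.58
tcp_pos: [0.3776, 0.3063, 0.2166]
eef_rot: [179.8, 0.0, -35.6]
contact_force: [0.2, -0.6, -2.5]
gripper_width: 0.0126
```

Emit:
servo_tool(
  grip=[1,1,1,1,1],
  translation=[
    [0,0,0.02],
    [0,0,0.05],
    [0,0,0.056],
    [0,0,0.056],
    [0,0,0.056],
  ],
  turn=[0,0,0,0,0],
)

```text
time_s: 41.0
tcp_pos: [0.3791, 0.3062, 0.1622]
eef_rot: [179.9, -0.0, -36.0]
contact_force: [0.9, -0.0, -2.3]
gripper_width: 0.0125
```

```bash
python3 -c "
from h import *
im,d=capture('side');cv2.imwrite('pics/s15.png',cv2.resize(im[110:260,160:360],None,fx=4,fy=4))
P=cloud('side',d);X,Y,Z=P[...,0],P[...,1],P[...,2]
q=np.stack([X,Y],-1)-H[3];q=q@np.array([[np.cos(A),-np.sin(A)],[np.sin(A),np.cos(A)]])
m=(d>0)&(abs(q[...,1])<.06)&(q[...,0]<-.045)&(q[...,0]>-.16)&(Z>.15)&(Z<.2)
s=np.c_[q[m],Z[m]];print(len(s),s.min(0),s.max(0))
print(r.get_state()['tcp_pos'],r.get_state()['eef_rot'])
t=hk(3,-.1);go(t[0],t[1],.161,-36)
t=hk(3,-.008);go(t[0],t[1],.161,-36)"
```

```text
16 [-0.10680037 -0.04500055  0.15305737] [-0.09885169 -0.03467425  0.1790278 ]
[0.37942852 0.30680737 0.16302768] [-1.79967564e+02 -2.86138722e-02 -3.60254337e+01]
move [-0.0004 -0.0001  0.002 ] turn -0.0004 rows 1.0 | t 41.05
move [-0.0005 -0.0921  0.002 ] turn -0.0004 rows 3.0 | t 41.05
```

View pics/s15.png

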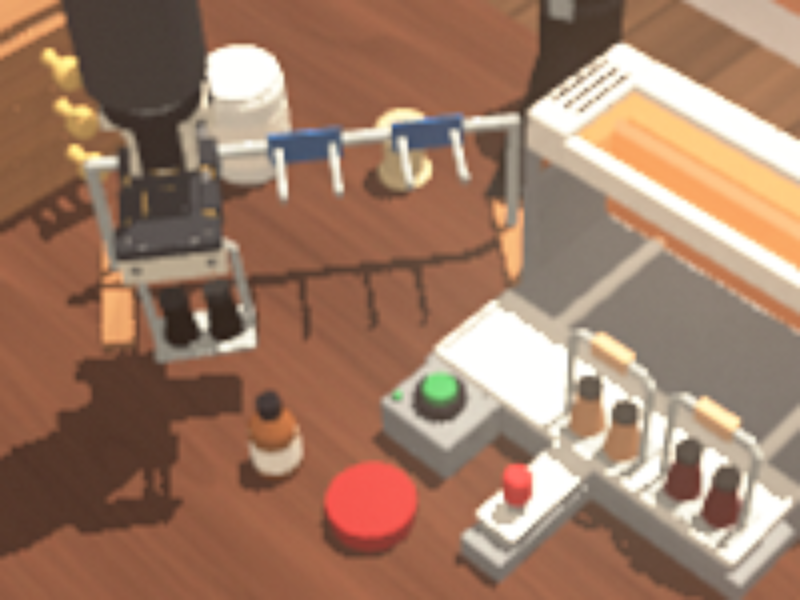

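Emit:
servo_tool(
  grip=[1,1,1,1,1,1,1,1,1],
  translation=[
    [0,-0.012,0],
    [0,-0.026,0],
    [0,-0.04,0],
    [0,-0.054,0],
    [0,-0.068,0],
    [0,-0.08,0],
    [0,-0.091,0],
    [0,-0.092,0],
    [0,-0.092,0],
  ],
  turn=[0,0,0,0,0,0,0,0,0],
)

```text
time_s: 41.8
tcp_pos: [0.4332, 0.3815, 0.1622]
eef_rot: [180.0, 0.0, -36.0]
contact_force: [0.1, -1.0, -3.7]
gripper_width: 0.0129
```

Emit:
servo_tool(
  grip=[1,1,1,1,1,1,1],
  translation=[
    [0,0,0.008],
    [0,0,0.016],
    [0,0,0.022],
    [0,0,0.026],
    [0,0,0.029],
    [0,0,0.029],
    [0,0,0.029],
  ],
  turn=[0,0,0,0,0,0,0],
)

```text
time_s: 42.38
tcp_pos: [0.4326, 0.3803, 0.1338]
eef_rot: [180.0, -0.0, -35.9]
contact_force: [-2.3, -3.2, 5.2]
gripper_width: 0.0126
```

Emit:
servo_tool(
  grip=[0.36,0.36,0.36,0.36,0.36,0.36,0.36,0.36,0.36],
  translation=[
    [0,0,0],
    [0,0,0],
    [0,0,0],
    [0,0,0],
    [0,0,-0.015],
    [0,0,-0.03],
    [0,0,-0.06],
    [0,0,-0.09],
    [0,0,-0.11],
  ],
  turn=[0,0,0,0,0,0,0,0,0],
)

```text
time_s: 43.13
tcp_pos: [0.4335, 0.3816, 0.2461]
eef_rot: [-179.8, -0.0, -35.9]
contact_force: [0.9, 0.9, 0.6]
gripper_width: 0.0277
```

```bash
python3 -c "
from h import *
im,d=capture('side');cv2.imwrite('pics/s16.png',cv2.resize(im[110:260,160:360],None,fx=4,fy=4))
carriers('16');print(r.get_state()['tcp_pos'])
go(.5547,-.0058,.24,-88)"
```

```text
top [322 172] n 141 c [ 0.5613 -0.1049] s [0.085 0.014] a 89.1 zmax 0.1668
top [288 175] n 130 c [ 0.5543 -0.0054] s [0.012 0.087] a 0.7 zmax 0.1668
side [302 192] n 147 c [ 0.5555 -0.0061] s [0.015 0.089] a 3.9 zmax 0.1666
side [326 208] n 156 c [ 0.5615 -0.1067] s [0.017 0.087] a 5.9 zmax 0.1655
[0.43339518 0.3818889  0.2450527 ]
move [0.3258 0.2426 0.0051] turn 0.9084 rows 10.0 | t 43.28
```

View pics/s16.png

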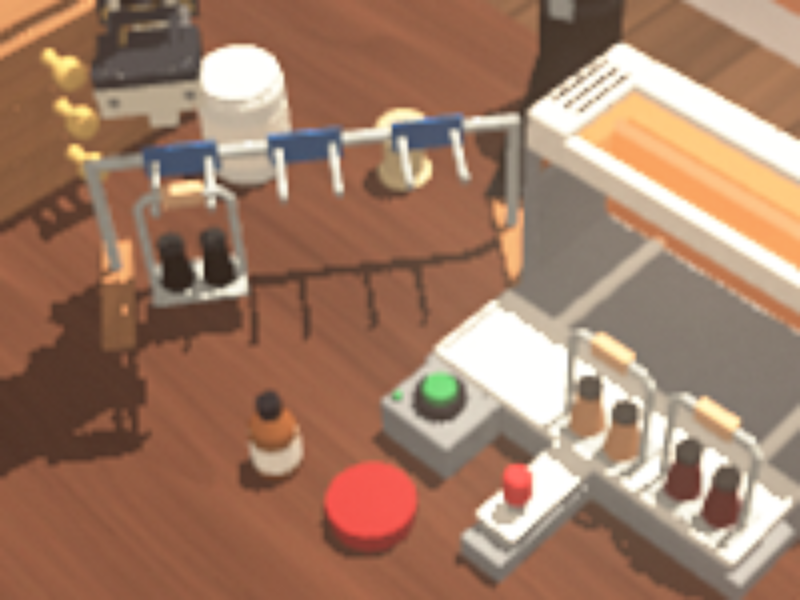

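Emit:
servo_tool(
  grip=[0,0,0,0,0,0,0,0,0,0],
  translation=[
    [0.325,0.242,0],
    [0.325,0.242,0],
    [0.325,0.242,0],
    [0.325,0.242,0],
    [0.325,0.242,0],
    [0.325,0.242,0],
    [0.325,0.242,0],
    [0.325,0.242,0],
    [0.325,0.242,0],
    [0.325,0.242,0],
  ],
  turn=[0.1,0.2,0.3,0.4,0.5,0.6,0.7,0.8,0.9,0.908],
)

```text
time_s: 44.12
tcp_pos: [0.5535, -0.0087, 0.2419]
eef_rot: [179.9, -0.0, -88.4]
contact_force: [0.7, 0.9, 0.6]
gripper_width: 0.0439
```

Emit:
servo_tool(
  grip=[0,0,0],
  translation=[
    [0,0,0],
    [0,0,0],
    [0,0,0],
  ],
  turn=[0,0,0],
)

```text
time_s: 44.37
tcp_pos: [0.5533, -0.0059, 0.2421]
eef_rot: [179.9, -0.0, -88.0]
contact_force: [0.5, 0.3, -1.4]
gripper_width: 0.0439
```

```bash
python3 -c "
from h import *
print(r.get_state()['tcp_pos'],r.get_state()['eef_rot']);go(.5553,-.0058,.138,-88)"
```

```text
[ 0.55330297 -0.00589106  0.2420521 ] [ 1.79904331e+02 -1.00532694e-02 -8.80305360e+01]
move [-0.     -0.002   0.1041] turn -0.0005 rows 3.0 | t 44.37
```

Emit:
servo_tool(
  grip=[0,0,0,0,0,0,1,1,1,1],
  translation=[
    [0,-0.001,0.03],
    [0,-0.001,0.06],
    [0,-0.001,0.09],
    [0,-0.001,0.104],
    [0,-0.001,0.104],
    [0,-0.001,0.104],
    [0,-0.001,0.104],
    [0,-0.001,0.104],
    [0,-0.001,0.104],
    [0,-0.001,0.104],
  ],
  turn=[0,0,0,0,0,0,0,0,0,0],
)

```text
time_s: 45.2
tcp_pos: [0.5553, -0.0054, 0.1402]
eef_rot: [-179.9, 0.0, -88.0]
contact_force: [0.1, -0.3, 0.7]
gripper_width: 0.0226
```

Emit:
servo_tool(
  grip=[1,1,1,1,1,1,1,1],
  translation=[
    [0,0,0],
    [0,0,0],
    [0,0,0],
    [0,0,-0.02],
    [0,0,-0.05],
    [0,0,-0.08],
    [0,0,-0.08],
    [0,0,-0.08],
  ],
  turn=[0,0,0,0,0,0,0,0],
)

```text
time_s: 45.87
tcp_pos: [0.5554, -0.0055, 0.2205]
eef_rot: [-179.8, 0.1, -88.0]
contact_force: [0.1, 0.5, -3.8]
gripper_width: 0.0124
```

```bash
python3 -c "
from h import *
print(r.get_state()['tcp_pos'],r.get_state()['contact_force'])
t=hk(2,-.1);print(t);go(t[0],t[1],.22,-36)"
```

```text
[ 0.55535667 -0.00545995  0.22049813] [ 0.1200316   0.4845775  -3.77400289]
[0.46812147 0.2433983 ]
move [-0.2518  0.0785  0.0005] turn -0.9075 rows 8.0 | t 45.87
```

Emit:
servo_tool(
  grip=[1,1,1,1,1,1,1,1,1,1],
  translation=[
    [-0.252,0.079,0],
    [-0.252,0.079,0],
    [-0.252,0.079,0],
    [-0.252,0.079,0],
    [-0.252,0.079,0],
    [-0.252,0.079,0],
    [-0.252,0.079,0],
    [-0.252,0.079,0],
    [-0.252,0.079,0],
    [-0.252,0.079,0],
  ],
  turn=[-0.1,-0.2,-0.3,-0.4,-0.5,-0.6,-0.7,-0.8,-0.9,-0.907],
)

```text
time_s: 46.7
tcp_pos: [0.4658, 0.2433, 0.2173]
eef_rot: [179.8, 0.1, -35.7]
contact_force: [-0.3, 0.5, -2.5]
gripper_width: 0.013
```

Emit:
servo_tool(
  grip=[1,1,1,1,1],
  translation=[
    [0,0,0.02],
    [0,0,0.05],
    [0,0,0.055],
    [0,0,0.055],
    [0,0,0.055],
  ],
  turn=[0,0,0,0,0],
)

```text
time_s: 47.12
tcp_pos: [0.4672, 0.243, 0.1643]
eef_rot: [179.9, -0.0, -36.1]
contact_force: [0.1, 0.3, -1.9]
gripper_width: 0.0129
```

```bash
python3 -c "
from h import *
im,d=capture('side');cv2.imwrite('pics/s17.png',cv2.resize(im[110:260,160:360],None,fx=4,fy=4))
print(r.get_state()['tcp_pos'],r.get_state()['eef_rot'])
t=hk(2,-.008);go(t[0],t[1],.1645,-36)"
```

```text
[0.4676258  0.24354214 0.16510247] [-1.79964331e+02 -3.61777109e-02 -3.60739474e+01]
move [ 0.0004 -0.0922  0.0006] turn -0.0013 rows 3.0 | t 47.17
```

View pics/s17.png

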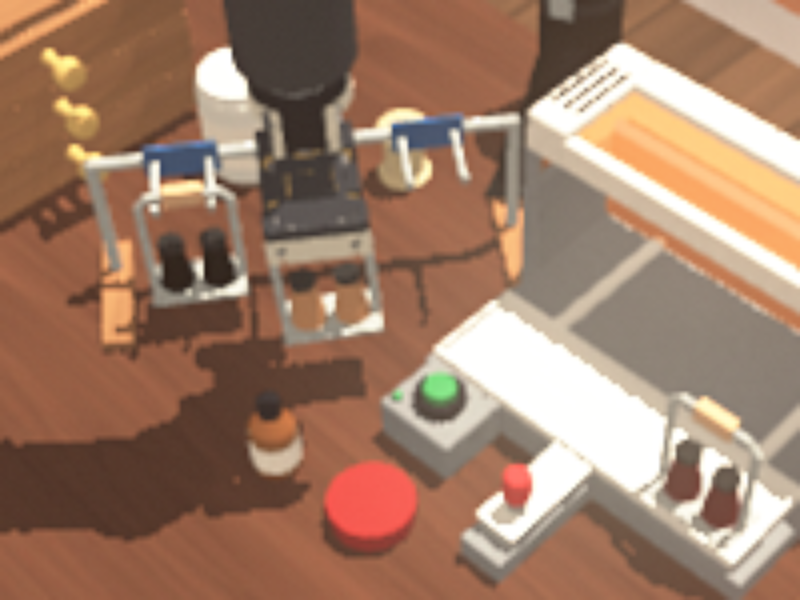

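Emit:
servo_tool(
  grip=[1,1,1,1,1,1,1,1,1],
  translation=[
    [0,-0.012,0],
    [0,-0.026,0],
    [0,-0.04,0],
    [0,-0.054,0],
    [0,-0.068,0],
    [0,-0.08,0],
    [0,-0.091,0],
    [0,-0.092,0],
    [0,-0.092,0],
  ],
  turn=[0,0,0,0,0,0,0,0,0],
)

```text
time_s: 47.92
tcp_pos: [0.5214, 0.3183, 0.1641]
eef_rot: [180.0, -0.0, -36.0]
contact_force: [0.1, 0.4, -3.1]
gripper_width: 0.0128
```

Emit:
servo_tool(
  grip=[1,1,1,1,1,1,1],
  translation=[
    [0,0,0.008],
    [0,0,0.016],
    [0,0,0.022],
    [0,0,0.027],
    [0,0,0.03],
    [0,0,0.03],
    [0,0,0.03],
  ],
  turn=[0,0,0,0,0,0,0],
)

```text
time_s: 48.5
tcp_pos: [0.5209, 0.3172, 0.1348]
eef_rot: [180.0, -0.0, -36.0]
contact_force: [-2.1, -2.5, 3.6]
gripper_width: 0.0129
```

Emit:
servo_tool(
  grip=[0.36,0.36,0.36,0.36,0.36,0.36,0.36,0.36,0.36],
  translation=[
    [0,0,0],
    [0,0,0],
    [0,0,0],
    [0,0,0],
    [0,0,-0.015],
    [0,0,-0.03],
    [0,0,-0.06],
    [0,0,-0.09],
    [0,0,-0.11],
  ],
  turn=[0,0,0,0,0,0,0,0,0],
)

```text
time_s: 49.25
tcp_pos: [0.5218, 0.3182, 0.2471]
eef_rot: [-179.9, -0.1, -36.0]
contact_force: [-0.4, 0.6, 0.6]
gripper_width: 0.0279
```

```bash
python3 -c "
from h import *
im,d=capture('side');cv2.imwrite('pics/s18.png',cv2.resize(im[110:260,160:360],None,fx=4,fy=4))
carriers('18');print(r.get_state()['tcp_pos'])
go(.5615,-.1058,.24,-88)"
```

```text
top [322 172] n 136 c [ 0.561  -0.1047] s [0.085 0.014] a 89.4 zmax 0.1651
side [326 208] n 155 c [ 0.5608 -0.106 ] s [0.014 0.089] a 1.9 zmax 0.1667
[0.5217992  0.3185653  0.24613059]
move [0.2816 0.3199 0.0061] turn 0.9073 rows 11.0 | t 49.4
```

View pics/s18.png

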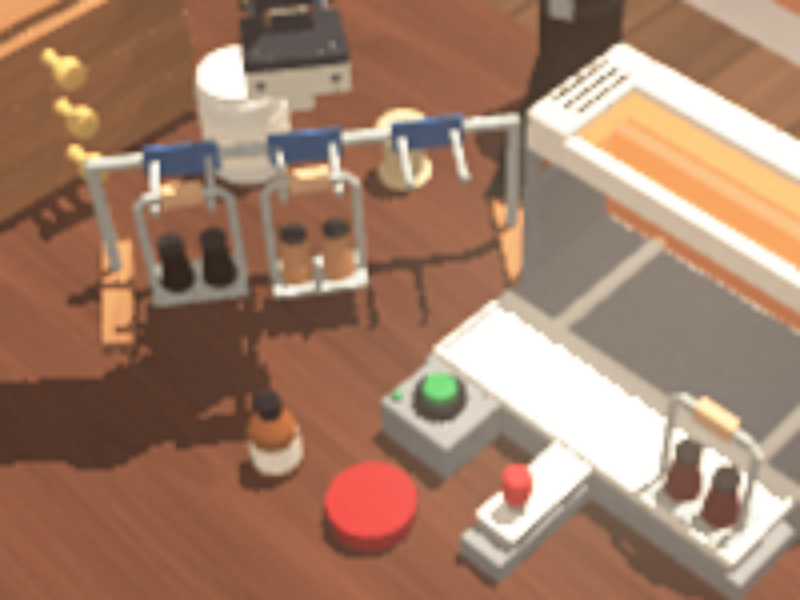

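Emit:
servo_tool(
  grip=[0,0,0,0,0,0,0,0,0,0],
  translation=[
    [0.25,0.29,0],
    [0.25,0.29,0],
    [0.25,0.29,0],
    [0.25,0.29,0],
    [0.25,0.29,0],
    [0.25,0.29,0],
    [0.25,0.29,0],
    [0.25,0.29,0],
    [0.25,0.29,0],
    [0.25,0.29,0],
  ],
  turn=[0.1,0.2,0.3,0.4,0.5,0.6,0.7,0.8,0.9,0.908],
)

```text
time_s: 50.23
tcp_pos: [0.5518, -0.0685, 0.2428]
eef_rot: [179.9, -0.0, -88.6]
contact_force: [-0.2, 0.5, -0.5]
gripper_width: 0.0442
```

```bash
python3 -c "
from h import *
print(r.get_state()['tcp_pos'],r.get_state()['eef_rot']);go(.561,-.1055,.24,-88)"
```

```text
[ 0.55182797 -0.06852016  0.24276092] [ 1.79862961e+02 -4.76361002e-02 -8.85891805e+01]
move [ 0.0372 -0.0083  0.0028] turn -0.0103 rows 1.0 | t 50.23
```

Emit:
servo_tool(
  grip=[0,0,0,0,0],
  translation=[
    [0.037,-0.008,0],
    [0.037,-0.008,0],
    [0.037,-0.008,0],
    [0.037,-0.008,0],
    [0.037,-0.008,0],
  ],
  turn=[0,0,0,0,0],
)

```text
time_s: 50.65
tcp_pos: [0.5617, -0.0997, 0.2435]
eef_rot: [179.9, 0.0, -88.0]
contact_force: [-0.3, -0.2, 0.1]
gripper_width: 0.0442
```

```bash
python3 -c "
from h import *
print(r.get_state()['tcp_pos'],r.get_state()['eef_rot']);go(.561,-.1055,.138,-88);carriers('19')"
```

```text
[ 0.56171212 -0.09973258  0.24353886] [ 1.79947697e+02  6.85524707e-03 -8.79999150e+01]
move [0.0057 0.0009 0.1055] turn 0.0 rows 3.0 | t 50.65
top [322 174] n 28 c [ 0.5598 -0.0725] s [0.007 0.02 ] a 7.6 zmax 0.158
side [326 208] n 158 c [ 0.561  -0.1064] s [0.017 0.088] a 5.8 zmax 0.1652
```

Emit:
servo_tool(
  grip=[0,0,0,0,0,0,1,1,1,1],
  translation=[
    [0.006,0,0.03],
    [0.006,0,0.06],
    [0.006,0,0.09],
    [0.006,0,0.105],
    [0.006,0,0.105],
    [0.006,0,0.105],
    [0.006,0,0.105],
    [0.006,0,0.105],
    [0.006,0,0.105],
    [0.006,0,0.105],
  ],
  turn=[0,0,0,0,0,0,0,0,0,0],
)

```text
time_s: 51.58
tcp_pos: [0.5628, -0.1064, 0.1403]
eef_rot: [-179.9, 0.0, -88.0]
contact_force: [0.2, 0.5, 0.0]
gripper_width: 0.0226
```

Emit:
servo_tool(
  grip=[1,1,1,1,1,1,1,1],
  translation=[
    [0,0,0],
    [0,0,0],
    [0,0,0],
    [0,0,-0.02],
    [0,0,-0.05],
    [0,0,-0.08],
    [0,0,-0.08],
    [0,0,-0.08],
  ],
  turn=[0,0,0,0,0,0,0,0],
)

```text
time_s: 52.25
tcp_pos: [0.563, -0.1063, 0.2206]
eef_rot: [-179.8, 0.0, -88.0]
contact_force: [-0.1, -0.5, -3.9]
gripper_width: 0.0125
```

```bash
python3 -c "
from h import *
print(r.get_state()['tcp_pos'],r.get_state()['contact_force'])
t=hk(1,-.1);print(t);go(t[0],t[1],.22,-36);go(.5565,.05,.22,-70)"
```

```text
[ 0.56301487 -0.10634571  0.22062509] [-0.12112652 -0.48078461 -3.8853861 ]
[0.55652147 0.1783983 ]
move [-0.2848 -0.0032  0.0006] turn -0.9084 rows 8.0 | t 52.25
move [-0.1565  0.0012  0.0006] turn -0.315 rows 4.0 | t 52.25
```

Emit:
servo_tool(
  grip=[1,1,1,1,1,1,1,1,1,1],
  translation=[
    [-0.03,0.01,0],
    [-0.06,0.015,0],
    [-0.09,0.015,0],
    [-0.12,0.015,0],
    [-0.16,0.01,0],
    [-0.2,0,0],
    [-0.24,-0.003,0],
    [-0.27,-0.003,0],
    [-0.285,-0.003,0],
    [-0.285,-0.003,0],
  ],
  turn=[-0.1,-0.2,-0.3,-0.4,-0.5,-0.6,-0.7,-0.8,-0.9,-0.908],
)

```text
time_s: 53.08
tcp_pos: [0.5545, 0.1814, 0.2169]
eef_rot: [179.9, 0.1, -35.5]
contact_force: [-1.5, -0.1, -1.6]
gripper_width: 0.0128
```

Emit:
servo_tool(
  grip=[1,1,1,1,1],
  translation=[
    [0,0,0.02],
    [0,0,0.05],
    [0,0,0.055],
    [0,0,0.055],
    [0,0,0.055],
  ],
  turn=[0,0,0,0,0],
)

```text
time_s: 53.5
tcp_pos: [0.5555, 0.1778, 0.1642]
eef_rot: [179.9, -0.0, -36.1]
contact_force: [1.0, -0.1, -2.4]
gripper_width: 0.0127
```

```bash
python3 -c "
from h import *
im,d=capture('side');cv2.imwrite('pics/s20.png',cv2.resize(im[110:260,160:360],None,fx=4,fy=4))
print(r.get_state()['tcp_pos'],r.get_state()['eef_rot'])
t=hk(1,-.008);go(t[0],t[1],.1645,-36)"
```

```text
[0.55612115 0.17821648 0.16507996] [-1.79975141e+02 -4.28847637e-02 -3.60503713e+01]
move [ 0.0001 -0.0924  0.0006] turn -0.0009 rows 3.0 | t 53.55
```

View pics/s20.png

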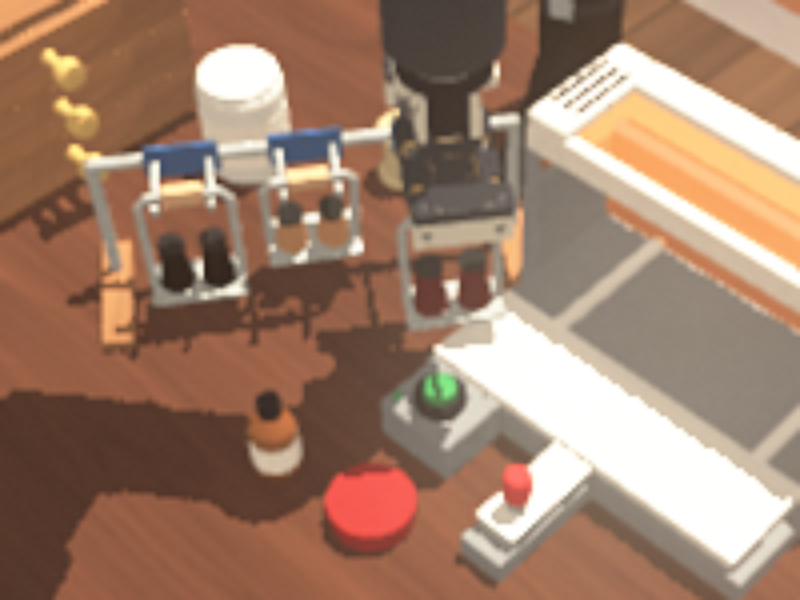

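Emit:
servo_tool(
  grip=[1,1,1,1,1,1,1,1,1],
  translation=[
    [0,-0.012,0],
    [0,-0.026,0],
    [0,-0.04,0],
    [0,-0.054,0],
    [0,-0.068,0],
    [0,-0.08,0],
    [0,-0.091,0],
    [0,-0.092,0],
    [0,-0.092,0],
  ],
  turn=[0,0,0,0,0,0,0,0,0],
)

```text
time_s: 54.3
tcp_pos: [0.6099, 0.2534, 0.1642]
eef_rot: [-180.0, -0.0, -36.0]
contact_force: [-1.1, 0.9, -2.7]
gripper_width: 0.0128
```

Emit:
servo_tool(
  grip=[1,1,1,1,1,1,1],
  translation=[
    [0,0,0.008],
    [0,0,0.016],
    [0,0,0.022],
    [0,0,0.027],
    [0,0,0.03],
    [0,0,0.03],
    [0,0,0.03],
  ],
  turn=[0,0,0,0,0,0,0],
)

```text
time_s: 54.88
tcp_pos: [0.6094, 0.2524, 0.1348]
eef_rot: [180.0, -0.0, -36.0]
contact_force: [-2.9, -1.7, 4.2]
gripper_width: 0.0127
```

Emit:
servo_tool(
  grip=[0.36,0.36,0.36,0.36,0.36,0.36,0.36,0.36,0.36],
  translation=[
    [0,0,0],
    [0,0,0],
    [0,0,0],
    [0,0,0],
    [0,0,-0.015],
    [0,0,-0.03],
    [0,0,-0.06],
    [0,0,-0.09],
    [0,0,-0.13],
  ],
  turn=[0,0,0,0,0,0,0,0,0],
)

```text
time_s: 55.63
tcp_pos: [0.6086, 0.2524, 0.2632]
eef_rot: [179.8, 0.1, -36.0]
contact_force: [0.5, 2.1, 0.4]
gripper_width: 0.0282
```

Emit:
servo_tool(
  grip=[0,0,0,0,0,0,0],
  translation=[
    [0,0.2,-0.03],
    [0,0.2,-0.03],
    [0,0.2,-0.03],
    [0,0.2,-0.03],
    [0,0.2,-0.03],
    [0,0.2,-0.03],
    [0,0.2,-0.03],
  ],
  turn=[0,0,0,0,0,0,0],
)

```text
time_s: 56.22
tcp_pos: [0.4915, 0.09, 0.2956]
eef_rot: [-179.8, -0.1, -36.1]
contact_force: [0.2, 0.8, 0.2]
gripper_width: 0.0441
```

```bash
cat >> h.py <<'E'
def hung(tag):
    Rm=np.array([[np.cos(A),-np.sin(A)],[np.sin(A),np.cos(A)]])
    for n in('side','top'):
        im,d=capture(n);x0,y0,x1,y1=(160,110,360,260) if n=='side' else(110,100,310,250)
        cv2.imwrite(f'pics/{n}{tag}.png',cv2.resize(im[y0:y1,x0:x1],None,fx=4,fy=4,interpolation=cv2.INTER_CUBIC))
        P=cloud(n,d);Z=P[...,2]
        for i in(1,2,3):
            q=(P[...,:2]-H[i])@Rm
            b=(d>0)&(abs(q[...,1])<.052)&(q[...,0]>-.09)&(q[...,0]<.08)
            for z0,z1 in((.03,.06),(.06,.09),(.09,.13),(.15,.17)):
                m=b&(Z>z0)&(Z<z1)
                if z0==.15: m&=(im[...,2].astype(int)>im[...,0]+40)
                if m.sum()>3:s=q[m];print(n,i,z0,m.sum(),'mean',s.mean(0).round(4),s.min(0).round(3),s.max(0).round(3),P[m][:,2].max().round(4))
E
python3 -c "
from h import *
hung('21');print(r.get_state()['tcp_pos'])"
```

```text
side 1 0.03 182 mean [-0.0248 -0.0024] [-0.09  -0.052] [0.016 0.045] 0.06
side 1 0.06 88 mean [-0.0165  0.0115] [-0.025 -0.041] [-0.001  0.044] 0.089
side 1 0.09 47 mean [-0.0072  0.0271] [-0.024  0.01 ] [0.05  0.045] 0.1291
side 1 0.15 16 mean [0.0008 0.0216] [-0.031  0.008] [0.045 0.037] 0.1595
side 2 0.03 134 mean [-0.0454 -0.0008] [-0.061 -0.044] [-0.008  0.043] 0.0599
side 2 0.06 156 mean [-0.0353  0.0001] [-0.048 -0.043] [-0.018  0.044] 0.09
side 2 0.09 128 mean [-0.0148 -0.0008] [-0.036 -0.044] [0.048 0.044] 0.1299
side 2 0.15 53 mean [-0.0067 -0.0004] [-0.036 -0.035] [0.041 0.042] 0.1624
side 3 0.03 172 mean [-0.021  -0.0003] [-0.037 -0.042] [0.015 0.043] 0.0592
side 3 0.06 120 mean [-0.0166  0.0001] [-0.024 -0.044] [-0.005  0.043] 0.0881
side 3 0.09 118 mean [-0.0048 -0.0012] [-0.024 -0.044] [0.046 0.044] 0.1299
side 3 0.15 58 mean [-0.0126  0.0015] [-0.033 -0.03 ] [0.042 0.045] 0.1638
top 1 0.09 5 mean [ 0.0408 -0.0162] [ 0.04  -0.032] [ 0.042 -0.002] 0.1295
[0.49227919 0.09136649 0.29435179]
```

View pics/side21.png

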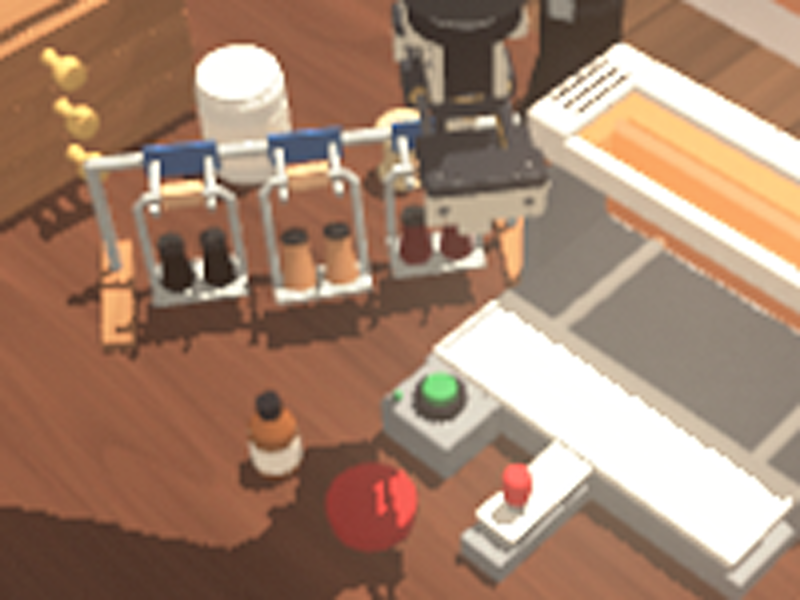

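View pics/top21.png

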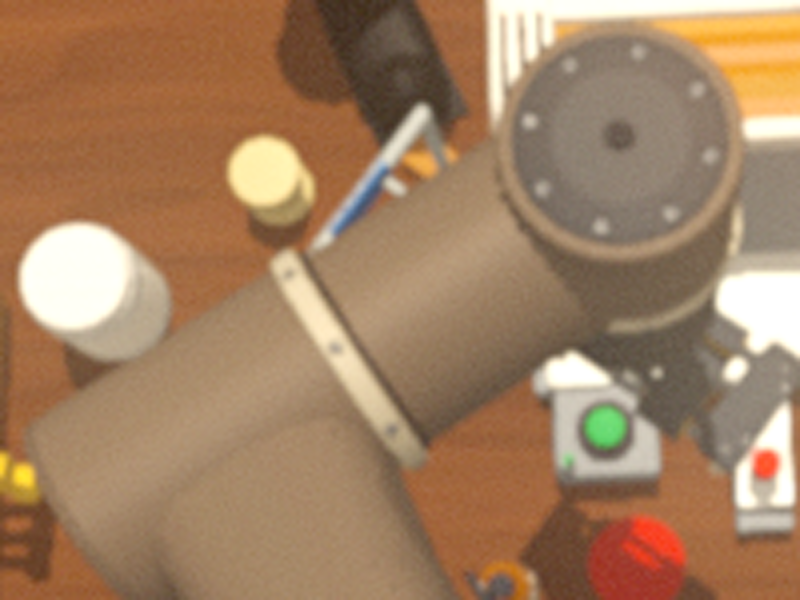

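Emit:
servo_tool(
  grip=[0,0,0,0,0,0,0,0,0,0],
  translation=[
    [0.17,0.235,0],
    [0.17,0.235,0],
    [0.17,0.235,0],
    [0.17,0.235,0],
    [0.17,0.235,0],
    [0.17,0.235,0],
    [0.17,0.235,0],
    [0.17,0.235,0],
    [0.17,0.235,0],
    [0.17,0.235,0],
  ],
  turn=[0,0,0,0,0,0,0,0,0,0],
)

```text
time_s: 57.15
tcp_pos: [0.4918, -0.1988, 0.2931]
eef_rot: [180.0, 0.1, -36.1]
contact_force: [0.3, 0.3, 0.4]
gripper_width: 0.0439
```

```bash
python3 -c "
from h import *
for k in range(6): hung('22'); print('--',r.get_state()['time_s'])" | grep -E "^(side [123] 0.(03|15)|--)"
```

```text
side 1 0.03 188 mean [-0.0243 -0.0021] [-0.09  -0.052] [0.015 0.045] 0.0597
side 1 0.15 62 mean [-0.0071 -0.0013] [-0.033 -0.046] [0.048 0.034] 0.1619
side 2 0.03 171 mean [0.0061 0.0014] [-0.01  -0.042] [0.041 0.044] 0.0595
side 2 0.15 57 mean [-0.0088 -0.0007] [-0.034 -0.047] [0.043 0.032] 0.1611
side 3 0.03 176 mean [-0.0204 -0.0003] [-0.037 -0.043] [0.017 0.044] 0.0598
side 3 0.15 55 mean [-0.0129 -0.0001] [-0.032 -0.03 ] [-0.003  0.032] 0.1602
-- 57.25
side 1 0.03 184 mean [-0.0244 -0.0019] [-0.09  -0.052] [0.015 0.045] 0.0597
side 1 0.15 59 mean [-0.0092  0.0009] [-0.031 -0.034] [0.048 0.034] 0.1605
side 2 0.03 176 mean [-0.0174 -0.0001] [-0.035 -0.043] [0.017 0.043] 0.0598
side 2 0.15 52 mean [-0.0075  0.0036] [-0.037 -0.032] [0.044 0.045] 0.1619
side 3 0.03 180 mean [-0.0202  0.    ] [-0.036 -0.043] [0.014 0.043] 0.0598
side 3 0.15 57 mean [-0.0122  0.0014] [-0.032 -0.029] [0.012 0.031] 0.1605
-- 57.35
side 1 0.03 180 mean [-0.0242 -0.0015] [-0.09  -0.051] [0.02  0.045] 0.0598
side 1 0.15 61 mean [-0.0081  0.0007] [-0.033 -0.046] [0.048 0.041] 0.1624
side 2 0.03 146 mean [-0.
[... 971 characters left out ...]
0598
side 2 0.15 56 mean [-0.0086 -0.    ] [-0.033 -0.036] [0.043 0.031] 0.1623
side 3 0.03 178 mean [-0.0207 -0.0002] [-0.038 -0.042] [0.015 0.043] 0.0595
side 3 0.15 56 mean [-0.0104  0.0007] [-0.033 -0.05 ] [0.043 0.035] 0.162
-- 57.65
side 1 0.03 184 mean [-0.0241 -0.0014] [-0.089 -0.052] [0.015 0.045] 0.0593
side 1 0.15 61 mean [-0.0094  0.0011] [-0.036 -0.039] [0.047 0.045] 0.1613
side 2 0.03 174 mean [0.0049 0.0022] [-0.011 -0.042] [0.04  0.044] 0.0598
side 2 0.15 54 mean [-0.0098  0.0004] [-0.033 -0.036] [0.042 0.032] 0.1616
side 3 0.03 180 mean [-0.0204  0.    ] [-0.036 -0.043] [0.02  0.043] 0.0599
side 3 0.15 51 mean [-0.0125  0.0008] [-0.032 -0.029] [-0.003  0.032] 0.1617
-- 57.75
```

Emit:
servo_tool(
  grip=[0,0,0,0,0,0,0,0,0,0],
  translation=[
    [0,0,0],
    [0,0,0],
    [0,0,0],
    [0,0,0],
    [0,0,0],
    [0,0,0],
    [0,0,0],
    [0,0,0],
    [0,0,0],
    [0,0,0],
  ],
  turn=[0,0,0,0,0,0,0,0,0,0],
)

```text
time_s: 58.58
tcp_pos: [0.4913, -0.1989, 0.2941]
eef_rot: [-180.0, -0.0, -36.0]
contact_force: [-0.6, -0.2, 0.6]
gripper_width: 0.0437
```

Emit:
servo_tool(
  grip=[0,0,0,0,0,0,0,0,0,0],
  translation=[
    [0,0,0],
    [0,0,0],
    [0,0,0],
    [0,0,0],
    [0,0,0],
    [0,0,0],
    [0,0,0],
    [0,0,0],
    [0,0,0],
    [0,0,0],
  ],
  turn=[0,0,0,0,0,0,0,0,0,0],
)

```text
time_s: 59.42
tcp_pos: [0.4913, -0.1989, 0.2941]
eef_rot: [-180.0, -0.0, -36.0]
contact_force: [-0.1, -0.6, 0.1]
gripper_width: 0.0438
```

Emit:
servo_tool(
  grip=[0,0,0,0,0,0,0,0,0,0],
  translation=[
    [0,0,0],
    [0,0,0],
    [0,0,0],
    [0,0,0],
    [0,0,0],
    [0,0,0],
    [0,0,0],
    [0,0,0],
    [0,0,0],
    [0,0,0],
  ],
  turn=[0,0,0,0,0,0,0,0,0,0],
)

```text
time_s: 60.25
tcp_pos: [0.4913, -0.1989, 0.2942]
eef_rot: [-180.0, -0.0, -36.0]
contact_force: [-0.9, -0.7, 0.1]
gripper_width: 0.0436
```

Emit:
servo_tool(
  grip=[0,0,0,0,0,0,0,0,0,0],
  translation=[
    [0,0,0],
    [0,0,0],
    [0,0,0],
    [0,0,0],
    [0,0,0],
    [0,0,0],
    [0,0,0],
    [0,0,0],
    [0,0,0],
    [0,0,0],
  ],
  turn=[0,0,0,0,0,0,0,0,0,0],
)

```text
time_s: 61.08
tcp_pos: [0.4913, -0.1989, 0.2942]
eef_rot: [180.0, -0.0, -36.0]
contact_force: [-0.3, -0.6, -0.5]
gripper_width: 0.0439
```

```bash
python3 -c "
from h import *
for k in range(8): hung('23'); print('--',r.get_state()['time_s'])" | grep -E "^(side [123] 0.(03|15)|--)"
```

```text
side 1 0.03 181 mean [-0.0241 -0.0014] [-0.088 -0.052] [0.014 0.045] 0.0599
side 1 0.15 64 mean [-0.0095  0.0002] [-0.033 -0.046] [0.047 0.033] 0.1611
side 2 0.03 163 mean [-0.03   -0.0005] [-0.047 -0.044] [0.004 0.043] 0.0599
side 2 0.15 52 mean [-0.0076 -0.0013] [-0.033 -0.048] [0.046 0.024] 0.1617
side 3 0.03 181 mean [-0.0205 -0.0005] [-0.038 -0.043] [0.014 0.043] 0.0599
side 3 0.15 54 mean [-0.0132  0.0018] [-0.031 -0.027] [-0.     0.032] 0.1614
-- 61.1833
side 1 0.03 183 mean [-0.0245 -0.002 ] [-0.09  -0.052] [0.015 0.044] 0.0599
side 1 0.15 58 mean [-0.0097  0.0017] [-0.036 -0.03 ] [0.047 0.033] 0.1642
side 2 0.03 172 mean [-0.0195  0.0002] [-0.035 -0.043] [0.014 0.043] 0.06
side 2 0.15 54 mean [-0.0081 -0.0001] [-0.032 -0.047] [0.039 0.031] 0.1604
side 3 0.03 177 mean [-0.0205  0.0007] [-0.037 -0.042] [0.018 0.043] 0.06
side 3 0.15 53 mean [-0.0123  0.001 ] [-0.031 -0.026] [-0.     0.031] 0.1611
-- 61.2833
side 1 0.03 179 mean [-0.0258 -0.0031] [-0.089 -0.052] [0.017 0.045] 0.0599
side 1 0.15 62 mean [-0.0083  0.0002] [-0.035 -0.045] [0.047 0.034] 0.1627
side 2 0.03 175 mean 
[... 1907 characters left out ...]
8
side 2 0.15 50 mean [-0.0051  0.0007] [-0.037 -0.047] [0.041 0.049] 0.1607
side 3 0.03 181 mean [-0.0208  0.0004] [-0.037 -0.043] [0.015 0.044] 0.0599
side 3 0.15 55 mean [-0.0129  0.0012] [-0.037 -0.03 ] [-0.003  0.032] 0.163
-- 61.7833
side 1 0.03 182 mean [-0.0243 -0.002 ] [-0.089 -0.052] [0.016 0.045] 0.06
side 1 0.15 57 mean [-0.0086  0.0004] [-0.036 -0.046] [0.046 0.033] 0.162
side 2 0.03 178 mean [-0.0199 -0.0004] [-0.038 -0.043] [0.014 0.043] 0.0598
side 2 0.15 52 mean [-0.008   0.0021] [-0.033 -0.044] [0.046 0.046] 0.1612
side 3 0.03 179 mean [-0.02   -0.0002] [-0.037 -0.043] [0.014 0.043] 0.0598
side 3 0.15 56 mean [-0.0124  0.0018] [-0.034 -0.03 ] [0.001 0.039] 0.1612
-- 61.8833
```

View pics/side23.png

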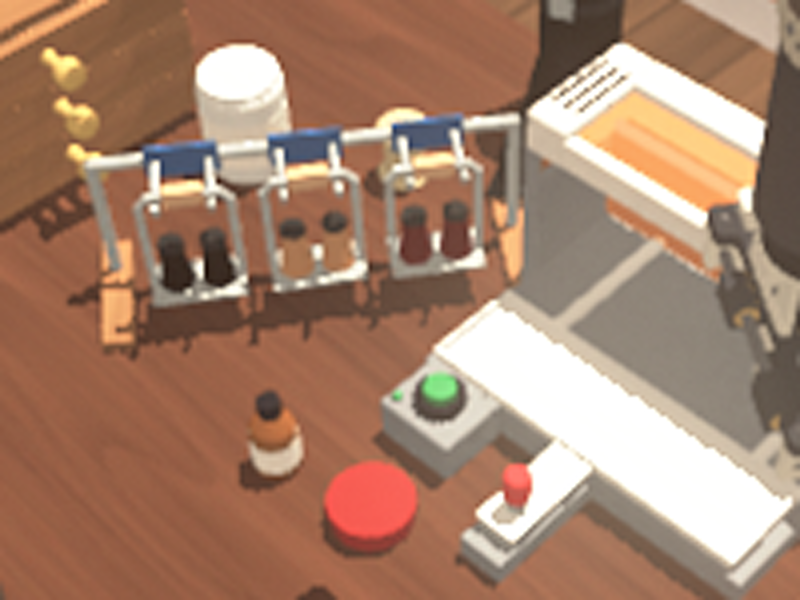

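View pics/top23.png

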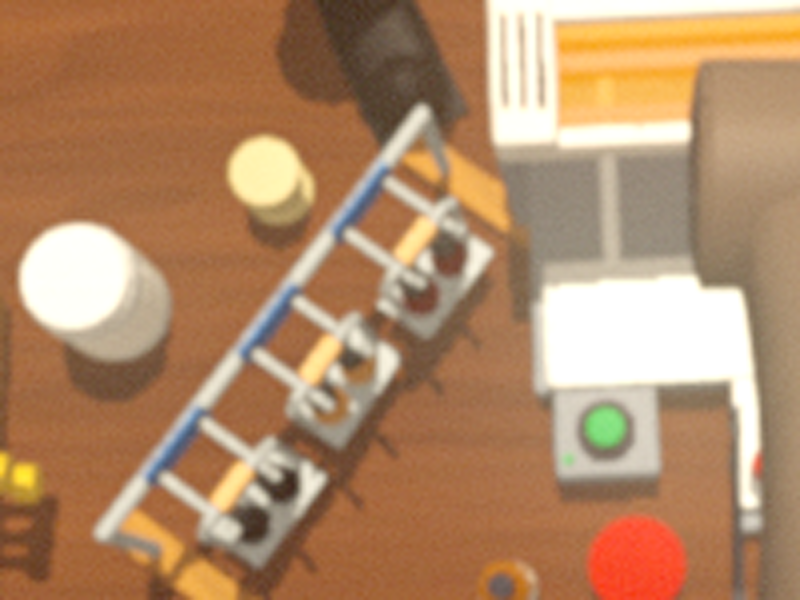

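Emit:
servo_tool(
  grip=[0,0,0,0,0,0,0,0,0,0],
  translation=[
    [0,0,0],
    [0,0,0],
    [0,0,0],
    [0,0,0],
    [0,0,0],
    [0,0,0],
    [0,0,0],
    [0,0,0],
    [0,0,0],
    [0,0,0],
  ],
  turn=[0,0,0,0,0,0,0,0,0,0],
)

```text
time_s: 62.72
tcp_pos: [0.4913, -0.199, 0.2941]
eef_rot: [180.0, 0.0, -36.0]
contact_force: [-0.1, 0.4, -0.4]
gripper_width: 0.0441
```

Emit:
servo_tool(
  grip=[0,0,0,0,0,0,0,0,0,0],
  translation=[
    [0,0,0],
    [0,0,0],
    [0,0,0],
    [0,0,0],
    [0,0,0],
    [0,0,0],
    [0,0,0],
    [0,0,0],
    [0,0,0],
    [0,0,0],
  ],
  turn=[0,0,0,0,0,0,0,0,0,0],
)

```text
time_s: 63.55
tcp_pos: [0.4913, -0.1989, 0.2941]
eef_rot: [-180.0, -0.0, -36.0]
contact_force: [0.0, -1.0, -0.5]
gripper_width: 0.044
```

Emit:
servo_tool(
  grip=[0,0,0,0,0,0,0,0,0,0],
  translation=[
    [0,0,0],
    [0,0,0],
    [0,0,0],
    [0,0,0],
    [0,0,0],
    [0,0,0],
    [0,0,0],
    [0,0,0],
    [0,0,0],
    [0,0,0],
  ],
  turn=[0,0,0,0,0,0,0,0,0,0],
)

```text
time_s: 64.38
tcp_pos: [0.4913, -0.1989, 0.2942]
eef_rot: [-180.0, -0.0, -36.0]
contact_force: [0.2, 0.6, -1.1]
gripper_width: 0.0441
```

```bash
python3 -c "
from h import *
for k in range(4): hung('24'); print('--',r.get_state()['time_s'])" | grep -E "^(side [2] 0.(03|15)|--)"
python3 -c "
from h import *
im,d=capture('side');P=cloud('side',d);X,Y,Z=P[...,0],P[...,1],P[...,2]
m=(d>0)&(X>.4)&(X<.5)&(abs(Y)<.03)&(Z>.062)&(Z<.12);p=P[m];print('knob',p.mean(0),p.max(0))
m=(d>0)&(X>.46)&(X<.51)&(Y>.09)&(Y<.14)&(Z>.055)&(Z<.08);print('button max',P[m].max(0), r.get_state()['contact_force'])
cv2.imwrite('pics/end.png',im)"
```

```text
side 2 0.03 174 mean [-0.0146  0.0007] [-0.032 -0.042] [0.025 0.044] 0.0598
side 2 0.15 51 mean [-0.0091  0.0008] [-0.031 -0.032] [0.005 0.031] 0.1617
-- 64.4833
side 2 0.03 176 mean [-0.0157  0.0015] [-0.031 -0.042] [0.018 0.045] 0.0599
side 2 0.15 54 mean [-0.0094 -0.    ] [-0.033 -0.035] [0.003 0.031] 0.1615
-- 64.5833
side 2 0.03 178 mean [-0.0174 -0.0004] [-0.034 -0.043] [0.023 0.043] 0.0597
side 2 0.15 57 mean [-0.0084 -0.0001] [-0.033 -0.048] [0.046 0.032] 0.1612
-- 64.6833
side 2 0.03 167 mean [-0.0189 -0.0002] [-0.036 -0.043] [0.016 0.043] 0.0598
side 2 0.15 50 mean [-0.0096 -0.0003] [-0.032 -0.035] [0.001 0.032] 0.1645
-- 64.7833
knob [ 0.45166879 -0.00568448  0.08009361] [0.4643825  0.01011674 0.09056193]
button max [0.50739185 0.13948655 0.07229827] [ 0.75587628  0.0037158  -0.69758404]
```

View pics/end.png

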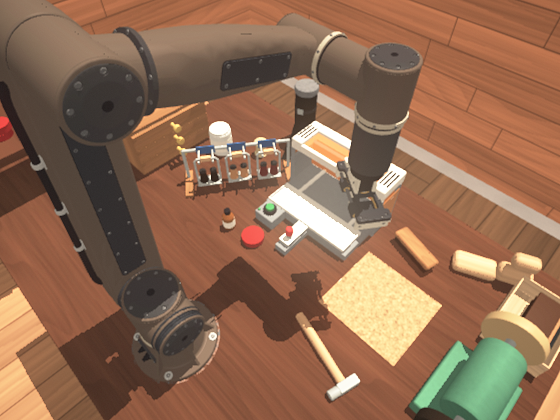

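The picture shows all three carriers hanging at about (207–268, 165). The knob is seated at (289, 232), the button is up at (270, 208), and the other things are where they were. The arm touches nothing.

```bash
python3 -c "
from plant import order
print(order.close_job())"
```

```text
the job is handed in; nothing more can be done
None
```

I completed every step and handed the job in at about 65 s. No verdict was reported.

**What I did:**
- **Cure:** All three carriers stood on the tray and the tray slid in and locked. I pressed start until it bottomed (TCP at 60.6 mm, about 39 N) and let it go.
- **Return and hang:** The tray came back to the loading notch and locked. Carrier a now hangs on hook 3, c on hook 2 and b on hook 1.

**What went wrong on the way:**
- **Carrier b:** It first landed on the tray's front rim, leaning about 0.2 rad. I regripped it and set it flat before moving the tray.
- **Carrier c:** It began swinging on its hook while b was being carried. It looked like the announced knock. I waited until the swing had nearly died out.

**Last checks:**
- **Carriers:** All the handle bars lay across both prongs. The sleeves were about 8–13 mm from the hook points sideways, and the top of each sleeve was about 0.162 m up, which puts the bars at hook height within a few mm.
- **Tray and button:** The knob was back at its starting position and height, so the tray is locked at loading. The button looked up in the picture. Its measured top (72 mm maximum, against 67 mm given) was noisy.
- **Bystanders:** They looked unmoved by eye. I did not measure their displacement.

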